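Screw the peg basket's flap shut

ROBOT

A 7-joint arm with a two-finger parallel gripper is mounted at the origin on the work surface. World frame = base frame: x ahead of the robot, y to its left, z up, the work surface at z = 0. Lengths are in m, angles in degrees, forces in N, time in s.
With the tool pointing down it reaches from about 0.425 to 0.875 m from the base axis. Payload 4.7 kg.
Tool frame: the origin (TCP) lies on the centre line of the jaws, within the pads' length; the fingertips stand env.nose_length ahead of it and the grasp point (between the pads) lies 8 mm behind it (env.nose_length is the distance from the TCP to the fingertips, in m); y points along the fingers, z is the direction in which the jaws open and shut, and the axes are right-handed (so a half turn about y gives the same grasp; the last joint's range is limited). The gripper opens to 87 mm and grips with 3 to 60 N. Pads are 19 mm wide; open, the fingers measure 117 mm over their backs; the gripper's body (75 mm by 190 mm) begins 51 mm behind the grasp point.
Start: joints at [-65.77, 18.392, -4.016, 83.108, 1.295, 78.541, -3.26], TCP at [0.258, 0.596, 0.234] pointing down, gripper open.
Joint ranges: [-163.93, 163.93], [-17.29, 119.83], [-79.2, 71.16], [3.27, 140.29], [-89.18, 269.18], [5.43, 117.66], [-154.24, 154.24]. Speed limits (degrees/s): [147.25, 147.25, 180, 180, 180, 180, 180].

INTERFACE

Orientations are given as [roll, pitch, yaw] about the fixed x, y, z axes, in that order (R = Rz(yaw) Ry(pitch) Rx(roll)).
In Python, from cell import env, read_camera, camera_info, job, models gives the robot as it stands.
- The arm moves only by the tool move_arm, never from a script. Its argument "moves" is a list of rows, each a list of 6 numbers: the shift along the tool's x, y, z in mm, then the turn, a rotation vector about the tool's x, y, z in degrees. In form: [[x, y, z, ax, ay, az], ...]. A call has 1 to 20 rows; each row is the pose to reach, as a shift and turn from the pose commanded when the call began, along the tool's axes at that moment; what a row does not reach only later rows make up. A row lasts 1/12 s, in which the tool goes at most 41.7 mm and 7.16 degrees, less where a joint would pass 70% of its speed; a pose out of reach is approached as far as the arm can. A call with a gripper value outside its range is refused whole. "claw" is the finger opening in mm, from 0 to 87, set as the call begins (left out, the last holds). The fingers move at their own pace and stop on an object; "newtons" is the grip in N (left out, the last holds). Time passes only in rows, so rows that repeat a pose let the fingers close. It gives the time, the measured TCP pose, the force and the opening at its end, in the units of the state.
- env.get_obs(): the state, without advancing time (a new reading comes with each control period).
- read_camera(name): name is "scene" or "top" or "wrist"; returns (picture, depth): 384x512x3 uint8, red, green, blue; 384x512 float32, m along the optical axis (not along the pixel's ray), 0 where there is no reading.
- camera_info(name): a dict with "fx", "fy", "cx", "cy" (pixels), "R" (3x3) and "t" (3): a world point X has camera coordinates R X + t. Camera axes: x right, y down, z forward; pixel columns grow to the right and rows downward; lengths in m; the calibration is good to about 2 mm. A picture is of the moment at which its call begins: read the wrist's pose just before it. camera_info takes no time and is no camera call; for the wrist camera it gives the pose at the moment of the call.
- job.sign_off(): hands the job in, once; it reports no verdict.
Trained networks look in the newest picture that a camera, given by its name, has taken for a name from the list of things; names that differ only in an ending like _2 or _b are one class to them, and where a whole thing is asked for, a point or a joint stands for the part that bears it (a point fixed in the world has none). Each returns a list of dicts, best first, with "score" (0 to 1); they miss things now and then, are a little off and sometimes report something else, mostly with a low value. They report only what shows in the picture. A call takes as long as a camera call. They do not tell look-alikes from the thing itself.
- models.spot_in(target, camera): "point" ([x, y, z] in m, in world coordinates, good to about 4 mm: the middle of the surface that is visible of it).
- models.cut_out(target, camera): "mask" (384x512 bool, what is visible of it).
The state is a dict: "time_s": time; "qpos": joint angles; "joint_velocities": joint speeds; "effort": joint torques, N m; "tool_pos": TCP position; "tool_rot": TCP orientation; "force": force on the tool from outside, world axes, zero at the start; "wrist_torque": the same for the moment, N m; "grip_width": finger opening in m.
Only numpy, scipy, OpenCV 4.12 (cv2) and the standard library are available. Lean on these libraries where they do the work, as an engineer would, in place of code of your own. Each camera call takes 0.05 s, during which the arm holds its last target.

TASK

The flap of the peg basket has been left up: bring it fully shut, then fasten it with the screwdriver by turning the slotted screw on the basket's front block clockwise until it stops, keeping the bit pressed into the slot. If the screw's tongue already sticks out in the flap's way, turn the screw back with the screwdriver first; do not touch the screw with the fingers. Finish with the screwdriver standing upright in its wooden stand again, and leave the jar, bottle, soap dish and brush where they are.

Things in the scene. Friction and masses are not known exactly. Their poses are not given: they have to be found in the camera images.
- slot (a point): Centre of the slot's mouth, on the top of the screw's round steel head (41 mm across), in the middle of the top of the basket's front block. The slot is 24 mm long along the point's x axis, 6 mm wide, 9 mm deep, closed at both ends; z is up. The point turns and sinks with the screw.
- screw (a joint): Angle of the screw in rad: 0 = undone (stop), 1.5 = done up (stop); grows clockwise seen from above. Steep thread: the head's top sinks evenly from 5 mm above the block's top (0 rad) to flush with it (1.5 rad), so the bit must follow it. It stays where it is left; turning takes about 0.1 N m. Above about 0.4 rad the tongue is in the way of an open flap.
- flap (a joint): Opening angle of the basket's flap in rad: 0 = shut (level); it lifts at the edge next to the block. Stiff: it stays where it is left and shuts under about 2 N pressed down on it.
- flap_press (a point): A point on the upper face of the white flap (155 x 150 mm, 5 mm thick), on its middle line, 105 mm from its hinge, 50 mm from its free edge. The hinge is 190 mm from the screw's axis, away from the block. Shut, the upper face is 90 mm above the bench, 15 mm below the block's top, its edge 3 mm from the block. y axis: along the hinge; z axis: out of the upper face; x axis: to the hinge.
- driver_handle (a point): Centre of the screwdriver's black square handle (28 x 28 mm, 70 mm long, flat sides facing the point's x and y axes). z runs from the blade to the handle's end (up in the stand). A round guard (44 mm across, 6 mm thick) lies below the handle, its underside 41 mm below this point, then a 10 mm shaft; the blade's tip is 107 mm below this point. About 0.16 kg.
- driver_tip (a point): The middle of the end of the screwdriver's flat steel blade. The blade is 18 mm wide along the point's x axis and 3 mm thick along y (2 mm over the last 4 mm), 14 mm long.
- driver: The screwdriver, 142 mm long; origin at the blade's tip, axes as for driver_tip.
- screw_head: The screw's head and tongue; origin on its axis, 110 mm below the head's top; axes as slot. The head stands in a 46 mm bore in the top of the basket's white front block (64 x 150 mm, 105 mm high, fixed). A steel tongue, reaching 62 mm from the axis, 20 mm wide, 5 mm thick, points along y: undone it lies inside the block along its length; done up it sticks 30 mm out over the flap's edge.
- stand_top (a point): Centre of the mouth of the 26 mm round hole through the screwdriver's wooden stand (80 x 80 mm, 70 mm high, fixed to the bench). The screwdriver stands in it with the guard resting on the top, its blade's tip 4 mm above the bench.
- jar_mid (a point): Half-way up the glass jar, upright, 58 mm across, 120 mm high.
- bottle_mid (a point): Half-way up the grey plastic bottle, upright, 64 mm across, 190 mm high.
- dish_mid (a point): Centre of the steel soap dish, 120 x 85 mm, 24 mm high.
- brush_mid (a point): Near the middle of the red handled brush lying on the bench, 206 mm long along the point's x axis, 45 mm wide, 43 mm high.
Things that resemble listed ones, but are neither listed nor needed, are in the scene too. What is shaped like the part that bears stand_top but black or purple is not meant.

How it is judged:
By the outcome, as a careful person would: the job done as asked, in the order asked, and still so for the second after the job is handed in, with the robot touching nothing.
It also fails if it takes over 72 s, if anything falls off the work surface, if the arm or the gripper's body presses on something with over 40 N, if the wrist force passes 120 N, or if a joint passes its speed limit or range.

## Working session

There is one attempt and no reset: what is moved stays moved. The work goes in short steps, Python scripts to look and compute and a tool call to move; the robot and the scene stay as the last step left them, time stands still between calls to the robot, and variables do not carry over. Pictures are saved under pics/ and viewed, and the job is handed in when it is done.

Besides the shell and the picture viewer there is one more tool, called after "Emit:" as name(argument=value, ...), one argument or row to a line, values as JSON. move_arm: Moves the arm, as the interface text tells. Its arguments: {"type":"object","properties":{"moves":{"type":"array","items":{"type":"array","items":{"type":"number"}}},"claw":{"type":"number"},"newtons":{"type":"number"}},"required":["moves"]}

```bash
ls; mkdir -p pics
python3 - <<'E'
from cell import env, read_camera, camera_info, job, models
import cv2,numpy as np
o=env.get_obs(); print(o, env.nose_length)
for n in("scene","top","wrist"):
    p,d=read_camera(n); cv2.imwrite(f"pics/a_{n}.png",p[:,:,::-1]); 
    c=camera_info(n); print(n,c)
    np.savez(f"pics/a_{n}.npz",p=p,d=d,**c)
E
```

```text
pics
{'time_s': 0.0, 'qpos': array([-65.76910237,  18.43987925,  -4.01582033,  83.17428664,
         1.29613905,  78.53993551,  -3.25995378]), 'joint_velocities': array([-0.11444169,  0.03881351, -0.05364014, -0.04726288,  0.02083345,
        0.00416685, -0.02370954]), 'effort': array([-1.00512563e-03, -4.91293931e+01, -4.04410483e-01, -3.12529314e+01,
       -6.39267149e-02,  4.32761677e-02,  1.59727069e-04]), 'tool_pos': array([0.25822688, 0.59593535, 0.23245763]), 'tool_rot': array([-9.01087954e+01, -6.69373887e-03, -2.34206075e+01]), 'force': array([-0.23886492,  0.34144421,  0.92487245]), 'wrist_torque': array([-0.01306357,  0.0095708 , -0.03662595]), 'grip_width': 0.08707145561847966} 0.011
scene {'fx': 415.86272538157704, 'fy': 415.86272538157704, 'cx': 257.9462160440412, 'cy': 195.94603929912586, 'R': array([[ 0.27141706,  0.96241469,  0.00952571],
       [ 0.56135445, -0.15025639, -0.81382074],
       [-0.78180174,  0.22623213, -0.58103792]]), 't': array([-0.06794419, -0.22758035,  1.47783824])}
top {'fx': 389.83720411177234, 'fy': 389.83720411177234, 'cx': 251.12707379429514, 'cy': 197.12197883630208, 'R': array([[-0.010981  , -0.99984377, -0.01385102],
       [-0.98638698,  0.01310399, -0.16391768],
       [ 0.16407357,  0.01186249, -0.98637678]]), 't': array([-0.09455086,  0.52711671,  1.0200095 ])}
wrist {'fx': 288.78722455300027, 'fy': 288.78722455300027, 'cx': 253.35030319277962, 'cy': 190.77088069852644, 'R': array([[ 0.39785278,  0.91744535, -0.00268362],
       [ 0.88211654, -0.38172512,  0.2759644 ],
       [ 0.25215785, -0.11216047, -0.96116411]]), 't': array([-0.64841325, -0.03397138,  0.39226732])}
```

View pics/a_scene.png

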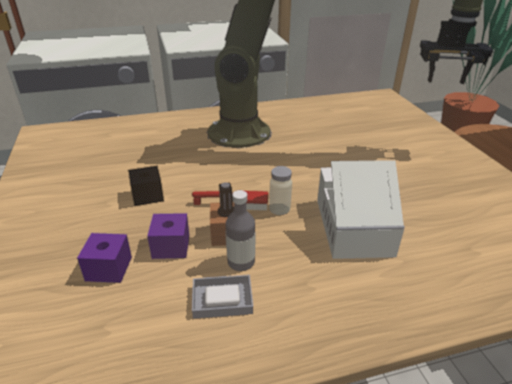

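View pics/a_top.png

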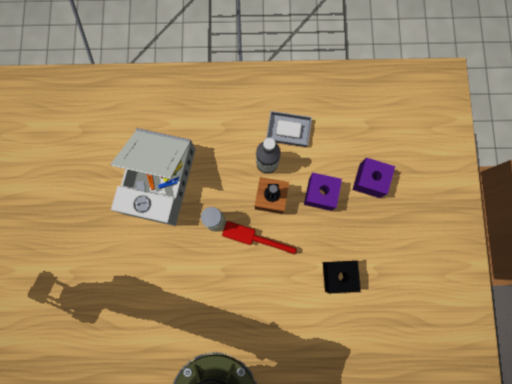

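View pics/a_wrist.png

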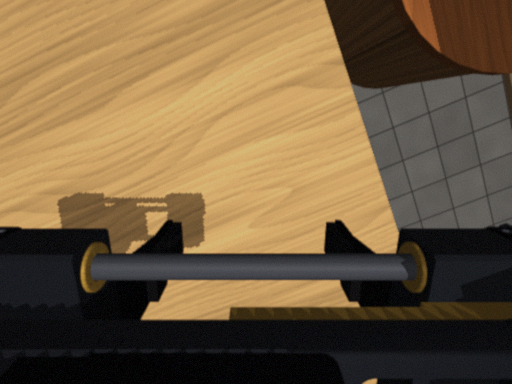

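Run:
```python
from cell import env, read_camera, camera_info, job, models
for cam in ("top","scene"):
  for t in ("slot","screw_head","flap_press","driver_handle","driver","stand_top","jar_mid","bottle_mid","dish_mid","brush_mid"):
    print(cam,t,[([round(float(v),3) for v in r["point"]],round(r["score"],2)) for r in models.spot_in(t,cam)[:4]])
print(env.get_obs()["time_s"])
```

```text
top slot [([0.499, 0.173, 0.105], 0.59)]
top screw_head [([0.505, 0.175, 0.109], 0.62)]
top flap_press [([0.617, 0.145, 0.142], 0.96), ([0.523, -0.155, 0.136], 0.7), ([0.517, -0.157, 0.069], 0.49), ([0.417, -0.096, 0.037], 0.32)]
top driver_handle [([0.526, -0.159, 0.136], 0.59)]
top driver [([0.617, 0.15, 0.144], 0.73), ([0.523, -0.159, 0.139], 0.63)]
top stand_top [([0.53, -0.3, 0.067], 0.93), ([0.57, -0.434, 0.068], 0.75), ([0.516, -0.158, 0.071], 0.69), ([0.307, -0.331, 0.069], 0.6)]
top jar_mid []
top bottle_mid [([0.618, -0.151, 0.129], 0.65)]
top dish_mid [([0.732, -0.214, 0.009], 0.85)]
top brush_mid [([0.414, -0.091, 0.038], 0.95)]
scene slot [([0.429, -0.077, 0.033], 0.2)]
scene screw_head [([0.428, -0.076, 0.032], 0.2)]
scene flap_press [([0.627, 0.149, 0.139], 0.66)]
scene driver_handle [([0.628, 0.148, 0.142], 0.64)]
scene driver [([0.543, -0.162, 0.117], 0.68)]
scene stand_top [([0.601, -0.436, 0.059], 0.71), ([0.568, -0.297, 0.062], 0.65), ([0.349, -0.333, 0.06], 0.65), ([0.56, -0.186, 0.063], 0.64)]
scene jar_mid [([0.482, -0.011, 0.079], 0.67)]
scene bottle_mid [([0.65, -0.155, 0.1], 0.72)]
scene dish_mid [([0.731, -0.215, 0.01], 0.8)]
scene brush_mid [([0.427, -0.078, 0.032], 0.8)]
1.15
```

Run:
```python
import numpy as np,cv2
T=np.load("pics/a_top.npz")["p"][:,:,::-1]; S=np.load("pics/a_scene.npz")["p"][:,:,::-1]
f=lambda I,x,y,w,h,s:cv2.resize(I[y:y+h,x:x+w],None,fx=s,fy=s,interpolation=cv2.INTER_CUBIC)
a=f(T,105,120,100,110,4); b=f(T,240,165,60,60,6)
c=np.zeros((440,780,3),np.uint8); c[:440,:400]=a; c[:360,410:770]=b
cv2.imwrite("pics/b1.png",c)
a=f(S,310,150,100,110,4); b=f(S,190,170,90,110,4)
c=np.zeros((440,780,3),np.uint8); c[:440,:400]=a; c[:440,410:770]=b
cv2.imwrite("pics/b2.png",c)
```

```text
(no output)
```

View pics/b1.png

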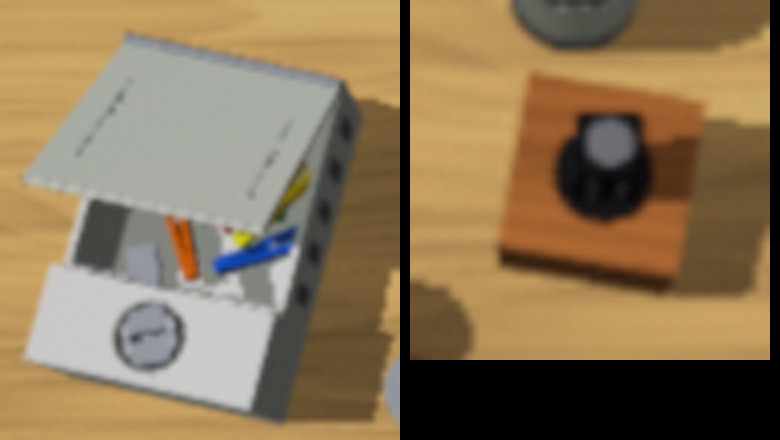

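View pics/b2.png

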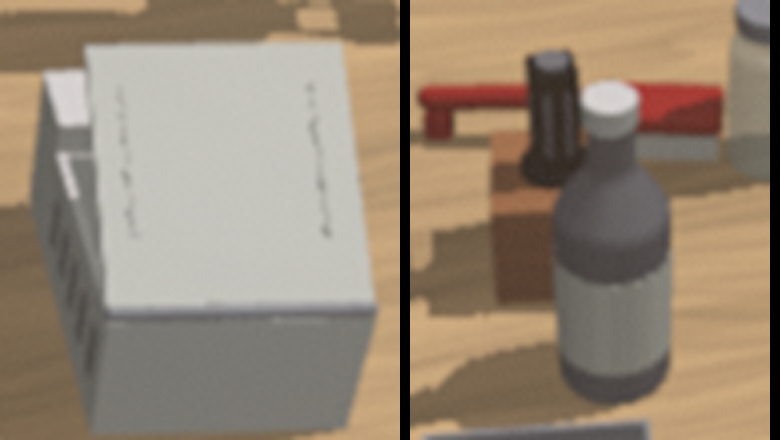

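```bash
cat > h.py <<'E'
from cell import env, read_camera, camera_info, job, models
import numpy as np, cv2
from scipy.spatial.transform import Rotation as Ro
np.set_printoptions(precision=4,suppress=True)
def pose():
    o=env.get_obs(); return o["tool_pos"],Ro.from_euler("xyz",o["tool_rot"],degrees=True).as_matrix(),o
def yawR(y): return Ro.from_euler("xyz",[-90,0,y],degrees=True).as_matrix()
def rel(P,R):
    """row from measured pose to target P,R"""
    p,R0,_=pose()
    return np.r_[R0.T@(np.array(P)-p)*1000, Ro.from_matrix(R0.T@R).as_rotvec(degrees=True)]
def snap(n,f):
    c=camera_info(n); p,d=read_camera(n); np.savez(f"pics/{f}.npz",p=p,d=d,**c); cv2.imwrite(f"pics/{f}.png",p[:,:,::-1]); return p,d,c
def back(u,v,d,c):
    X=np.array([(u-c["cx"])/c["fx"]*d,(v-c["cy"])/c["fy"]*d,d]); return c["R"].T@(X-c["t"])
def proj(X,c):
    q=c["R"]@np.array(X)+c["t"]; return c["fx"]*q[0]/q[2]+c["cx"],c["fy"]*q[1]/q[2]+c["cy"]
def onplane(u,v,z,c):
    C=-c["R"].T@c["t"]; r=c["R"].T@np.array([(u-c["cx"])/c["fx"],(v-c["cy"])/c["fy"],1]); return C+r*(z-C[2])/r[2]
E
python3 - <<'E'
from h import *
p,R,o=pose(); c=camera_info("wrist")
C=-c["R"].T@c["t"]; print("cam in tool",R.T@(C-p)); print("cam R in tool",R.T@c["R"].T)
T=np.load("pics/a_top.npz"); d=T["d"]
# wrist cam placement: slot at pixel ~ (256,150)
for yaw in (-71,-20):
  for P in ([0.44,0.16,0.33],):
    RR=yawR(yaw); print(yaw,rel(P,RR))
    cc=dict(c); Rc=(R.T@c["R"].T); Rn=RR@Rc; Cn=np.array(P)+RR@(R.T@(C-p)); cc["R"]=Rn.T; cc["t"]=-Rn.T@Cn
    print(proj([0.503,0.174,0.107],cc),Cn)
E
```

```text
cam in tool [-0.0754 -0.152  -0.0003]
cam R in tool [[ 0.0005  0.9612  0.2758]
 [ 0.0012 -0.2758  0.9612]
 [ 1.     -0.0001 -0.0013]]
-71 [ 340.0977  -96.4205 -328.3123   -0.0041   47.5816    0.0031]
(np.float64(302.2991375942501), np.float64(172.68710405047682)) [0.4151 0.2312 0.482 ]
-20 [ 340.0977  -96.4205 -328.3123   -0.0023   -3.4184    0.0045]
(np.float64(279.25749063431476), np.float64(206.31122513094482)) [0.369  0.1855 0.482 ]
```

Run:
```python
from h import *
print(rel([0.46,0.16,0.32],yawR(-71)))
```

```text
[ 358.4494  -86.4187 -320.3639   -0.0041   47.5816    0.0031]
```

Emit:
move_arm(
  moves=[
    [100, -80, -90, 0, 20, 0],
    [358, -86, -320, 0, 47.6, 0],
    [358, -86, -320, 0, 47.6, 0],
    [358, -86, -320, 0, 47.6, 0],
    [358, -86, -320, 0, 47.6, 0],
    [358, -86, -320, 0, 47.6, 0],
    [358, -86, -320, 0, 47.6, 0],
    [358, -86, -320, 0, 47.6, 0],
    [358, -86, -320, 0, 47.6, 0],
    [358, -86, -320, 0, 47.6, 0],
    [358, -86, -320, 0, 47.6, 0],
    [358, -86, -320, 0, 47.6, 0],
    [358, -86, -320, 0, 47.6, 0],
    [358, -86, -320, 0, 47.6, 0],
    [358, -86, -320, 0, 47.6, 0],
    [358, -86, -320, 0, 47.6, 0],
  ],
)

```text
time_s: 2.48
tool_pos: [0.4589, 0.1621, 0.3193]
tool_rot: [-90.0, 0.0, -70.9]
force: [-0.1, 0.4, -0.3]
grip_width: 0.0867
```

Run:
```python
from h import *
print(pose()[2]["qpos"])
p,d,c=snap("wrist","c1")
for t in ("slot","flap_press"): 
  for r in models.spot_in(t,"wrist")[:3]: print(t,r["point"],r["score"],proj(r["point"],c))
```

```text
[-43.5813  -4.0878  19.9478  98.1917   1.3743  85.6802  -4.6486]
slot [0.5026, 0.1807, 0.1056] 0.59 (np.float64(290.52750505954054), np.float64(165.91652587328915))
flap_press [0.6229, 0.177, 0.1518] 0.6 (np.float64(389.9949733882788), np.float64(209.58236729786188))
```

View pics/c1.png

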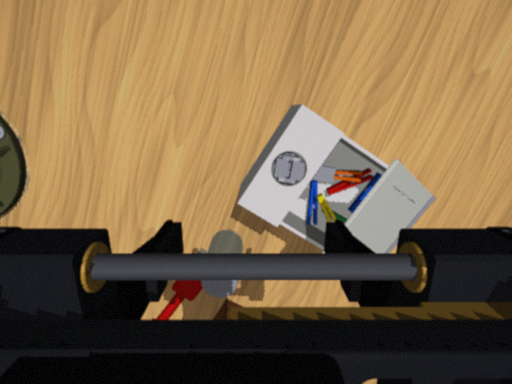

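Run:
```python
from h import *
I=cv2.imread("pics/c1.png"); cv2.imwrite("pics/c1c.png",cv2.resize(I[95:260,230:440],None,fx=3.6,fy=3.6,interpolation=cv2.INTER_CUBIC))
```

```text
(no output)
```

View pics/c1c.png

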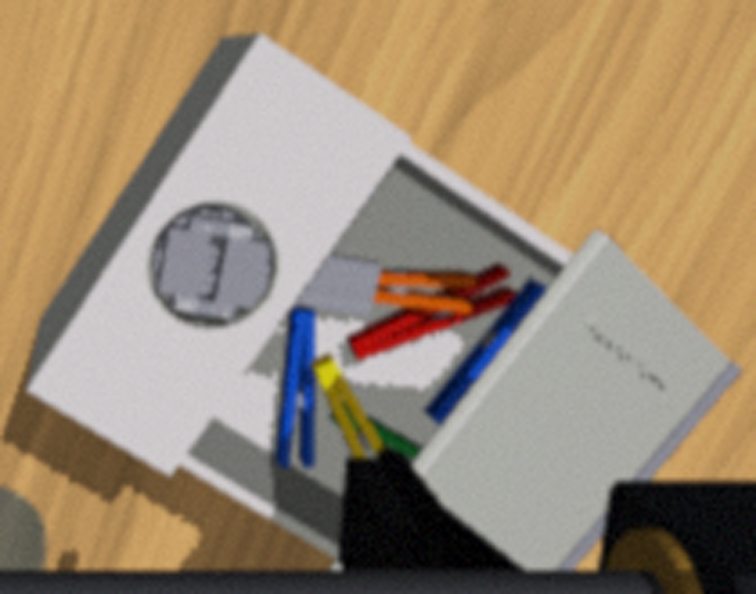

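Run:
```python
from h import *
print(rel([0.482,0.181,0.20],yawR(-13)))
```

```text
[-10.6598 119.2344  27.9755   0.0321 -57.8692  -0.008 ]
```

Emit:
move_arm(
  moves=[
    [-10.7, 30, 28, 0, -57.9, 0],
    [-10.7, 60, 28, 0, -57.9, 0],
    [-10.7, 90, 28, 0, -57.9, 0],
    [-10.7, 119, 28, 0, -57.9, 0],
    [-10.7, 119, 28, 0, -57.9, 0],
    [-10.7, 119, 28, 0, -57.9, 0],
    [-10.7, 119, 28, 0, -57.9, 0],
    [-10.7, 119, 28, 0, -57.9, 0],
    [-10.7, 119, 28, 0, -57.9, 0],
    [-10.7, 119, 28, 0, -57.9, 0],
    [-10.7, 119, 28, 0, -57.9, 0],
  ],
)

```text
time_s: 3.55
tool_pos: [0.4826, 0.1802, 0.2005]
tool_rot: [-90.0, -0.0, -13.2]
force: [-0.2, 0.3, 0.6]
grip_width: 0.0872
```

Run:
```python
from h import *
print(pose()[2]["qpos"])
p,d,c=snap("wrist","c2")
for t in ("slot",): 
  for r in models.spot_in(t,"wrist")[:3]: print(t,r["point"],r["score"],proj(r["point"],c))
```

```text
[-42.6702   2.7967  19.9423 105.392   -1.0037  71.9803  54.3132]
slot [0.5002, 0.1786, 0.1025] 0.78 (np.float64(256.8743898740718), np.float64(213.01471070054788))
```

View pics/c2.png

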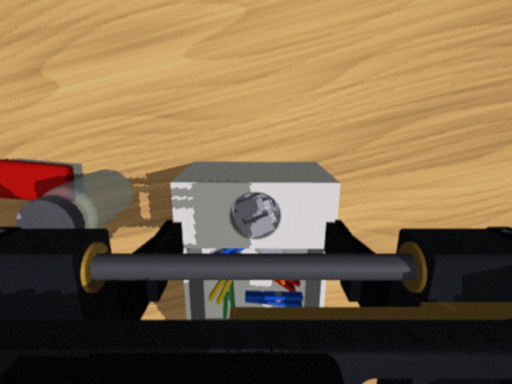

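Run:
```python
from h import *
I=cv2.imread("pics/c2.png"); cv2.imwrite("pics/c2c.png",cv2.resize(I[155:255,165:345],None,fx=4.4,fy=4.4,interpolation=cv2.INTER_CUBIC))
cv2.imwrite("pics/c2d.png",cv2.resize(I[185:245,226:286],None,fx=10,fy=10,interpolation=cv2.INTER_CUBIC))
```

```text
(no output)
```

View pics/c2c.png

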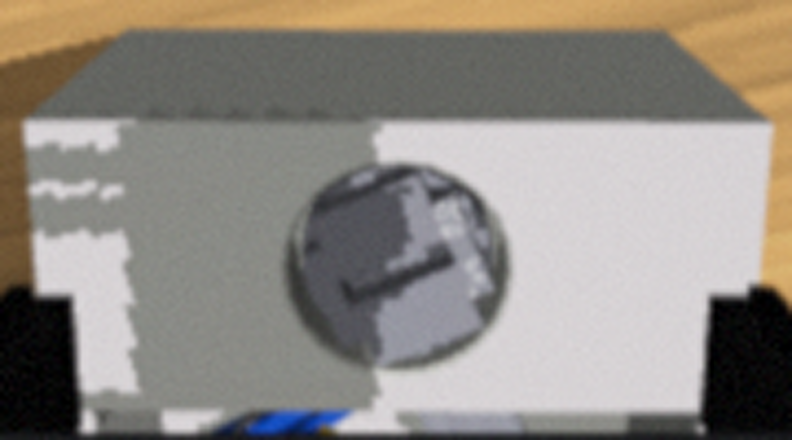

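View pics/c2d.png

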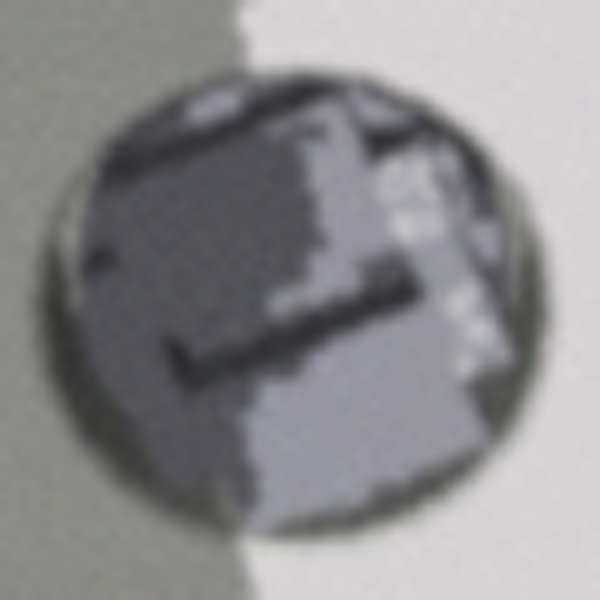

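```bash
cat >> h.py <<'E'
def rect(f,z,x0,y0,half,mm=0.25):
    """top-down map; col -> -y, row -> -x (like looking from above with x up)"""
    D=np.load(f"pics/{f}.npz"); n=int(2*half/mm*1000)
    jj,ii=np.meshgrid(np.arange(n),np.arange(n))
    X=np.stack([x0+half-ii*mm/1000,y0+half-jj*mm/1000,np.full(ii.shape,z)],-1)
    q=X@D["R"].T+D["t"]; u=D["fx"]*q[...,0]/q[...,2]+D["cx"]; v=D["fy"]*q[...,1]/q[...,2]+D["cy"]
    return cv2.remap(D["p"][:,:,::-1].copy(),u.astype(np.float32),v.astype(np.float32),cv2.INTER_CUBIC)
E
python3 - <<'E'
from h import *
x0,y0=0.500,0.178
a=[rect(f,0.105,x0,y0,0.048,0.25) for f in ("c1","c2")]
for k in a: cv2.drawMarker(k,(192,192),(0,0,255),cv2.MARKER_CROSS,10); cv2.circle(k,(192,192),92,(0,255,0),1)
cv2.imwrite("pics/r1.png",np.hstack(a))
for f in("c1","c2"):
    D=np.load(f"pics/{f}.npz"); u,v=proj([x0,y0,0.105],D); d=D["d"][int(v)-35:int(v)+35,int(u)-40:int(u)+40]
    vs=[]
    for (uu,vv) in [(u,v),(u-6,v-10),(u+6,v-10),(u-12,v),(u+30,v),(u-30,v),(u+28,v-12)]:
        vs.append(back(uu,vv,float(D["d"][int(round(vv)),int(round(uu))]),D)[2])
    print(f,np.array(vs))
E
```

```text
c1 [0.098  0.1021 0.1071 0.1071 0.1057 0.0862 0.1059]
c2 [0.0982 0.1067 0.1061 0.1074 0.106  0.1062 0.105 ]
```

View pics/r1.png

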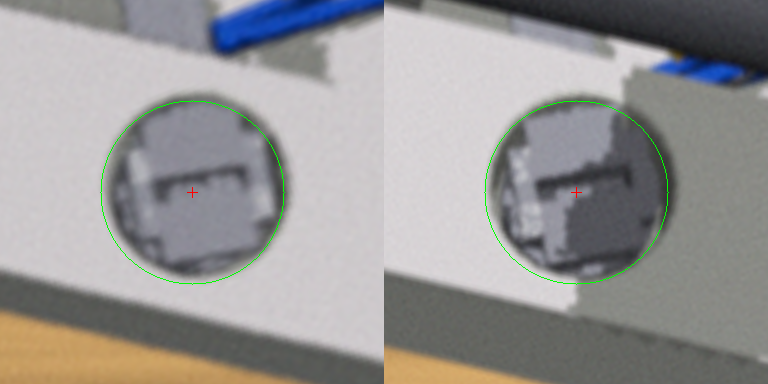

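Run:
```python
from h import *
x0,y0=0.5015,0.1765
out=[]
for f in("c1","c2"):
    a=rect(f,0.1071,x0,y0,0.0265,0.1)
    n=a.shape[0]
    a=cv2.resize(a,(385,385)); s=385/53
    cv2.drawMarker(a,(192,192),(0,0,255),cv2.MARKER_CROSS,10); cv2.circle(a,(192,192),int(20.5*s),(0,255,0),1)
    r=cv2.boxPoints(((192,192),(24*s,6*s),-9)); cv2.polylines(a,[r.astype(int)],True,(0,0,255),1)
    out.append(a)
cv2.imwrite("pics/r2.png",np.hstack(out))
```

```text
(no output)
```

View pics/r2.png

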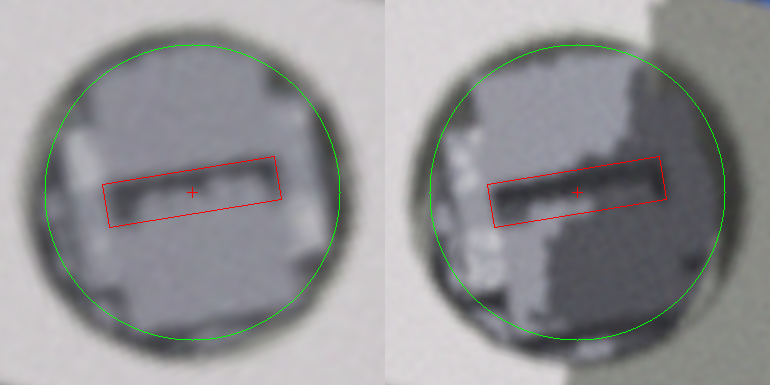

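Run:
```python
from h import *
print(rel([0.50,-0.157,0.23],yawR(0)))
```

```text
[  93.8854  -29.4457 -324.0647   -0.002   -13.2081    0.0027]
```

Emit:
move_arm(
  moves=[
    [10, -29, -30, 0, -7, 0],
    [94, -29, -324, 0, -13.2, 0],
    [94, -29, -324, 0, -13.2, 0],
    [94, -29, -324, 0, -13.2, 0],
    [94, -29, -324, 0, -13.2, 0],
    [94, -29, -324, 0, -13.2, 0],
    [94, -29, -324, 0, -13.2, 0],
    [94, -29, -324, 0, -13.2, 0],
    [94, -29, -324, 0, -13.2, 0],
    [94, -29, -324, 0, -13.2, 0],
    [94, -29, -324, 0, -13.2, 0],
    [94, -29, -324, 0, -13.2, 0],
  ],
)

```text
time_s: 4.65
tool_pos: [0.5009, -0.1556, 0.2294]
tool_rot: [-89.9, 0.0, 0.1]
force: [-0.5, -0.2, -0.8]
grip_width: 0.0872
```

Run:
```python
from h import *
print(pose()[2]["qpos"])
p,d,c=snap("wrist","d1")
I=p[:,:,::-1]
u,v=map(int,proj([0.52,-0.158,0.11],c)); print(u,v)
for t in ("driver_handle","stand_top"): 
  for r in models.spot_in(t,"wrist")[:3]: print(t,r["point"],r["score"],proj(r["point"],c))
cv2.imwrite("pics/d1c.png",cv2.resize(I[130:250,180:340],None,fx=4.5,fy=4.5,interpolation=cv2.INTER_CUBIC))
```

```text
[-23.2768   2.901   39.2726 102.4353  -1.9483  75.3558 106.5861]
251 207
driver_handle [0.5159, -0.1636, 0.1385] 0.89 (np.float64(245.07530455267607), np.float64(213.31516625315246))
stand_top [0.3431, -0.3261, 0.0746] 0.87 (np.float64(73.51265864918687), np.float64(16.955354852519093))
stand_top [0.512, -0.1559, 0.0676] 0.81 (np.float64(253.64654988403046), np.float64(188.04638129221075))
stand_top [0.5448, -0.4171, 0.0455] 0.77 (np.float64(41.52098544057702), np.float64(208.5218147043081))
```

View pics/d1.png

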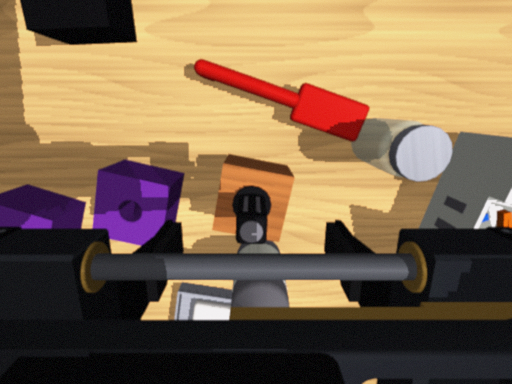

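View pics/d1c.png

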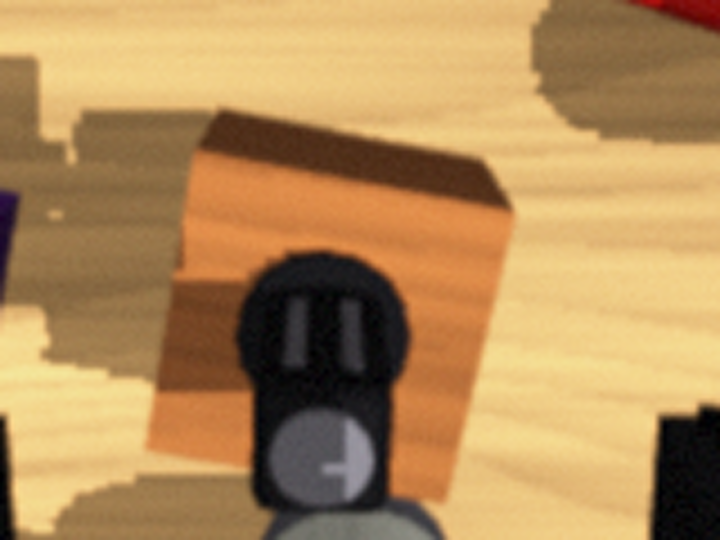

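Run:
```python
from h import *
x0,y0=0.520,-0.157
a=rect("d1",0.146,x0,y0,0.03,0.15); b=rect("d1",0.076,x0,y0,0.05,0.25); 
for k,m in((a,.15),(b,.25)):
    cv2.drawMarker(k,(200,200),(0,0,255),cv2.MARKER_CROSS,10)
    w=int(14/m); cv2.rectangle(k,(200-w,200-w),(200+w,200+w),(0,255,255),1); cv2.circle(k,(200,200),int(22/m),(0,255,0),1)
cv2.imwrite("pics/r3.png",np.hstack([a,b]))
```

```text
(no output)
```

View pics/r3.png

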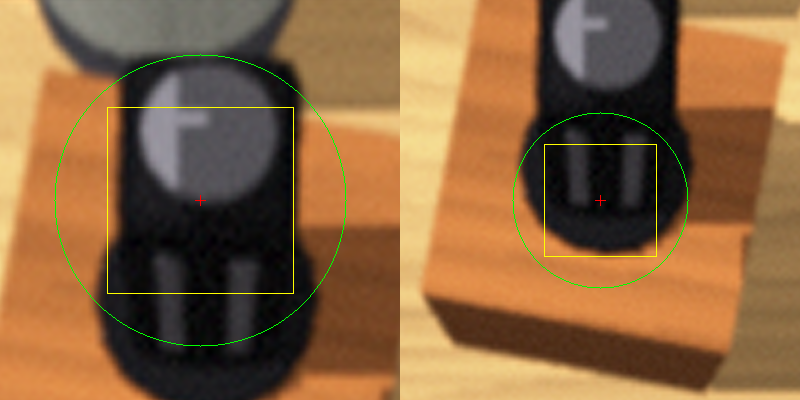

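Run:
```python
from h import *
print(rel([0.5295,-0.1585,0.112],yawR(0.3)))
```

```text
[ 28.4929 117.4672  -3.4162  -0.0357  -0.0595  -0.0039]
```

Emit:
move_arm(
  moves=[
    [28.5, 10, -3.2, 0, 0, 0],
    [28.5, 40, -3.2, 0, 0, 0],
    [28.5, 70, -3.2, 0, 0, 0],
    [28.5, 95, -3.2, 0, 0, 0],
    [28.5, 117.5, -3.2, 0, 0, 0],
    [28.5, 117.5, -3.2, 0, 0, 0],
    [28.5, 117.5, -3.2, 0, 0, 0],
  ],
)

```text
time_s: 5.38
tool_pos: [0.5286, -0.1591, 0.1114]
tool_rot: [-90.0, 0.1, 0.2]
force: [1.0, -0.1, 0.7]
grip_width: 0.0866
```

Run:
```python
from h import *
print(pose()[0])
p,d,c=snap("wrist","d2")
I=p[:,:,::-1]
cv2.imwrite("pics/d2c.png",cv2.resize(I[130:330,150:350],None,fx=3,fy=3,interpolation=cv2.INTER_CUBIC))
```

```text
[ 0.5286 -0.1591  0.1114]
```

View pics/d2c.png

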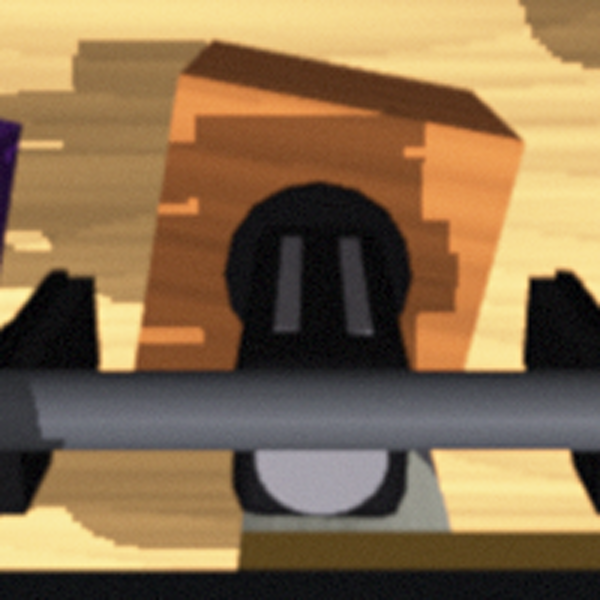

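Emit:
move_arm(
  moves=[
    [0, 0, 0, 0, 0, 0],
    [0, 0, 0, 0, 0, 0],
    [0, 0, 0, 0, 0, 0],
    [0, 0, 0, 0, 0, 0],
    [0, 0, 0, 0, 0, 0],
    [0, 0, 0, 0, 0, 0],
  ],
  claw=15,
  newtons=50,
)

```text
time_s: 5.93
tool_pos: [0.5293, -0.1603, 0.1123]
tool_rot: [-90.0, -0.0, 0.1]
force: [-0.5, 0.4, -0.3]
grip_width: 0.0549
```

Run:
```python
from h import *
x0,y0=0.5295,-0.1585
out=[]
snap("wrist","d3")
for f in("d2","d3"):
    b=rect(f,0.076,x0,y0,0.03,0.15); 
    cv2.circle(b,(200,200),int(22/.15),(0,255,0),1); out.append(b)
cv2.imwrite("pics/r4.png",np.hstack(out)); o=pose()[2]; print(o["tool_pos"],o["tool_rot"],o["grip_width"],o["force"])
```

```text
[ 0.5293 -0.1603  0.1122] [-89.995   -0.0179   0.0779] 0.050810595792713624 [0.2727 0.6554 0.934 ]
```

View pics/r4.png

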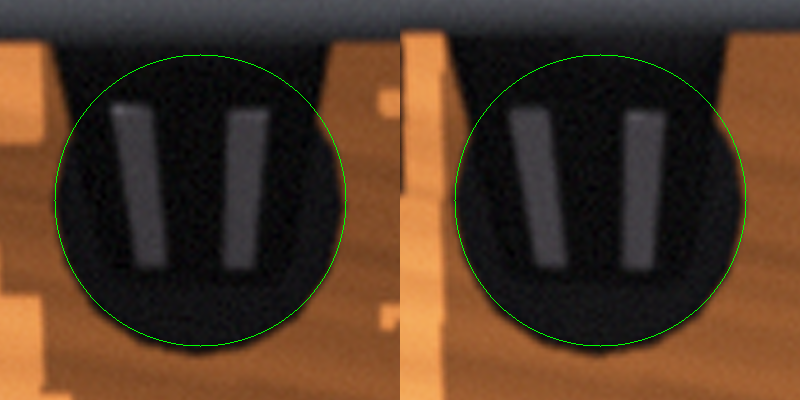

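Emit:
move_arm(
  moves=[
    [0, 0, 0, 0, 0, 0],
    [0, 0, 0, 0, 0, 0],
    [0, 0, 0, 0, 0, 0],
    [0, 0, 0, 0, 0, 0],
    [0, 0, 0, 0, 0, 0],
    [0, 0, 0, 0, 0, 0],
  ],
)

```text
time_s: 6.48
tool_pos: [0.5291, -0.1599, 0.112]
tool_rot: [-90.0, 0.0, 0.1]
force: [-0.6, 2.0, 0.7]
grip_width: 0.0278
```

Run:
```python
from h import *
snap("wrist","d4")
b=rect("d4",0.076,0.5295,-.1585,0.03,0.15); 
cv2.circle(b,(200,200),int(22/.15),(0,255,0),1)
cv2.imwrite("pics/r5.png",b); o=pose()[2]; print(o["tool_pos"],o["tool_rot"],o["grip_width"],o["force"],o["wrist_torque"])
```

```text
[ 0.5291 -0.16    0.1119] [-89.975    0.0184   0.0878] 0.027476621834208566 [-0.2044  1.6066  0.7514] [ 0.2859  0.1089 -0.0048]
```

View pics/r5.png

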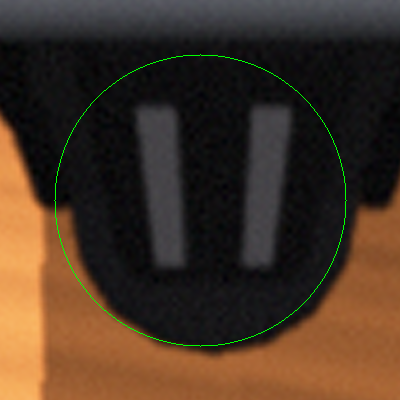

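Emit:
move_arm(
  moves=[
    [0, -20, 0, 0, 0, 0],
    [0, -50, 0, 0, 0, 0],
    [0, -90, 0, 0, 0, 0],
    [0, -130, 0, 0, 0, 0],
    [0, -165, 0, 0, 0, 0],
    [0, -180, 0, 0, 0, 0],
    [0, -180, 0, 0, 0, 0],
  ],
)

```text
time_s: 7.12
tool_pos: [0.5312, -0.1615, 0.2963]
tool_rot: [-90.1, -0.4, 0.1]
force: [-0.3, -0.2, -1.6]
grip_width: 0.0275
```

Run:
```python
from h import *
o=pose()[2]; print(o["tool_pos"],o["grip_width"],o["force"])
for n in ("scene","top"):
    p,d,c=snap(n,"e_"+n)
    P=o["tool_pos"]; u,v=proj(P-[0,0,.108],c); print(n,u,v); u=int(u);v=int(v)
    I=p[:,:,::-1]; cv2.imwrite(f"pics/e_{n}c.png",cv2.resize(I[v-50:v+30,u-40:u+40],None,fx=7,fy=7,interpolation=cv2.INTER_CUBIC))
```

```text
[ 0.5312 -0.1615  0.2963] 0.0275343131328713 [-0.2887 -0.2075 -1.6262]
scene 222.83154465789192 169.45235873394827
top 275.9144898652928 184.4915434538604
```

View pics/e_scenec.png

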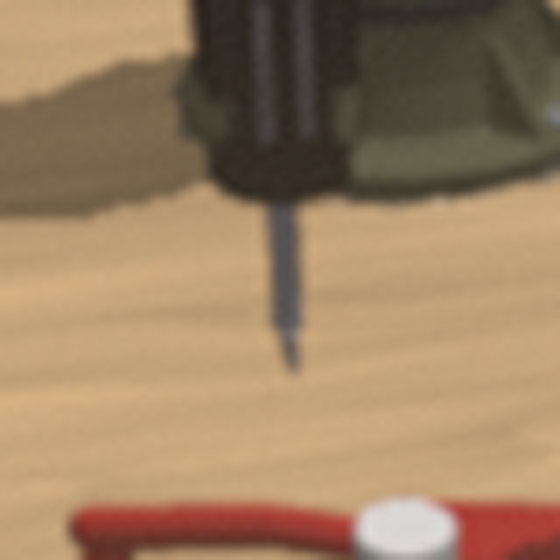

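View pics/e_topc.png

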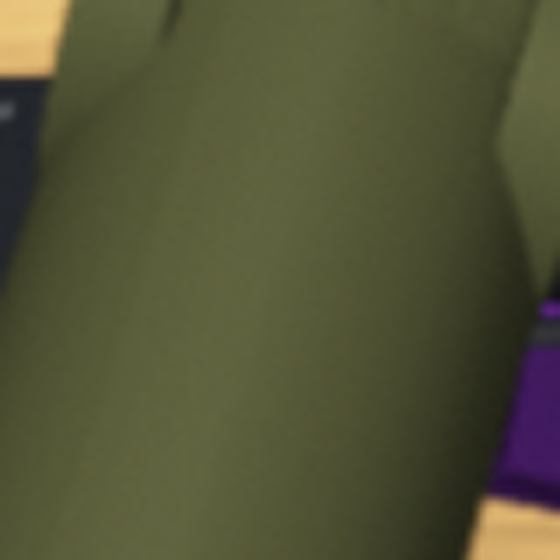

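Run:
```python
from h import *
o=pose()[2]; print(o["tool_pos"],o["tool_rot"])
print(rel([0.5015,0.1765,0.27],yawR(-81)))
```

```text
[ 0.529  -0.1605  0.2914] [-89.9982   0.0103   0.0662]
[-27.0842  21.4476 337.0045   0.0058  81.0662  -0.0098]
```

Emit:
move_arm(
  moves=[
    [-27, 0, 60, 0, 10, 0],
    [-27, 0, 100, 0, 81, 0],
    [-27, 0, 130, 0, 81, 0],
    [-27, 0, 160, 0, 81, 0],
    [-27, 0, 190, 0, 81, 0],
    [-27, 0, 220, 0, 81, 0],
    [-27, 0, 250, 0, 81, 0],
    [-27, 0, 280, 0, 81, 0],
    [-27, 0, 310, 0, 81, 0],
    [-27, 10, 337, 0, 81, 0],
    [-27, 21.5, 337, 0, 81, 0],
    [-27, 21.5, 337, 0, 81, 0],
    [-27, 21.5, 337, 0, 81, 0],
    [-27, 21.5, 337, 0, 81, 0],
    [-27, 21.5, 337, 0, 81, 0],
    [-27, 21.5, 337, 0, 81, 0],
  ],
)

```text
time_s: 8.55
tool_pos: [0.5012, 0.1763, 0.2693]
tool_rot: [-90.1, -0.0, -80.9]
force: [-0.1, -0.6, -2.0]
grip_width: 0.0284
```

Run:
```python
from h import *
p,d,c=snap("wrist","f1")
o=pose()[2]; print(o["tool_pos"],o["tool_rot"],o["qpos"],o["force"],o["wrist_torque"])
print(rel([0.5015,0.1765,0.221],yawR(-81)))
snap("scene","f1s")
I=cv2.imread("pics/f1s.png"); cv2.imwrite("pics/f1sc.png",cv2.resize(I[100:260,300:420],None,fx=4,fy=4,interpolation=cv2.INTER_CUBIC))
```

```text
[0.5014 0.1764 0.2697] [-90.0685  -0.0248 -80.8842] [-43.2231   2.726   21.8406  97.5208  -1.0196  80.0224 -12.1112] [-0.6761 -0.2869 -1.8451] [-0.0613  0.0629 -0.0076]
[-0.1475 48.7301  0.1364  0.0685  0.1158  0.0248]
```

View pics/f1.png

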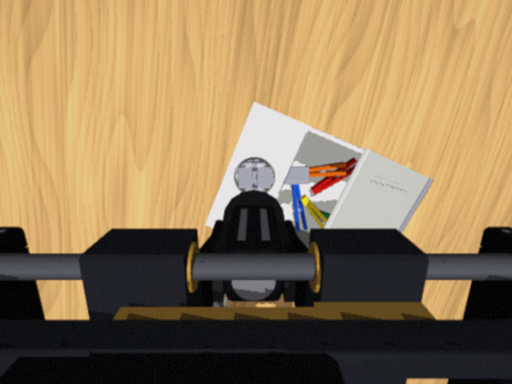

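View pics/f1sc.png

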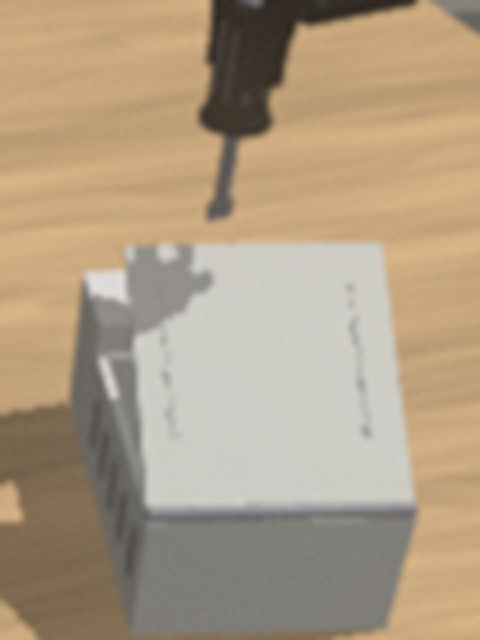

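Run:
```python
from h import *
x0,y0=0.5015,0.1765
a=rect("f1",0.1071,x0,y0,0.0265,0.1); s=10
cv2.drawMarker(a,(265,265),(0,0,255),cv2.MARKER_CROSS,10); cv2.circle(a,(265,265),205,(0,255,0),1)
r=cv2.boxPoints(((265,265),(240,60),-9)); cv2.polylines(a,[r.astype(int)],True,(0,0,255),1)
cv2.imwrite("pics/r6.png",a)
```

```text
(no output)
```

View pics/r6.png

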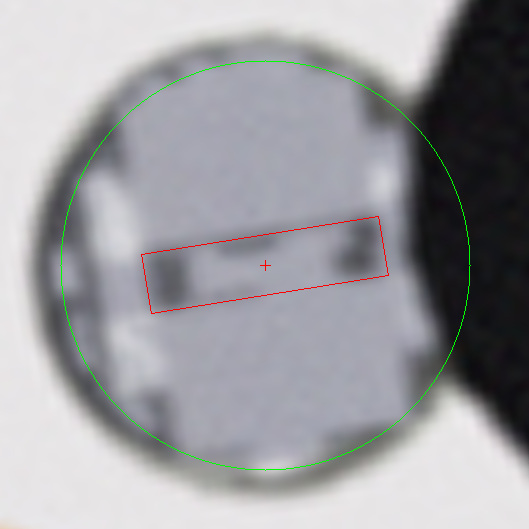

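Emit:
move_arm(
  moves=[
    [0, 25, 0, 0, 0, 0],
    [0, 45, 0, 0, 0, 0],
    [0, 50, 0, 0, 0, 0],
    [0, 53, 0, 0, 0, 0],
    [0, 56, 0, 0, 0, 0],
    [0, 59, 0, 0, 0, 0],
    [0, 61, 0, 0, 0, 0],
    [0, 61, 0, 0, 0, 0],
  ],
)

```text
time_s: 9.32
tool_pos: [0.502, 0.1768, 0.2099]
tool_rot: [-90.0, 0.0, -80.9]
force: [-1.2, 0.0, -1.9]
grip_width: 0.0277
```

Run:
```python
from h import *
o=pose()[2]; print(o["tool_pos"],o["tool_rot"],o["force"],o["wrist_torque"],o["grip_width"])
```

```text
[0.502  0.1768 0.2099] [-89.9609   0.0168 -80.9173] [-1.2158  0.0259 -1.9406] [-0.0938  0.1394 -0.0338] 0.027708594346670945
```

Emit:
move_arm(
  moves=[
    [0, 2, 0, 0, 0, 0],
    [0, 4, 0, 0, 0, 0],
    [0, 4, 0, 0, 0, 0],
  ],
)

```text
time_s: 9.57
tool_pos: [0.5018, 0.1767, 0.2055]
tool_rot: [-90.0, 0.0, -80.9]
force: [-0.3, -0.5, -1.8]
grip_width: 0.0275
```

Run:
```python
from h import *
o=pose()[2]; print(o["tool_pos"],o["tool_rot"],o["force"],o["wrist_torque"],o["grip_width"])
```

```text
[0.5018 0.1767 0.2055] [-89.9803   0.007  -80.9195] [-0.3304 -0.4912 -1.7623] [-0.1029 -0.0049 -0.0284] 0.027519138651103225
```

Emit:
move_arm(
  moves=[
    [0, -0.3, 0, 0, -5, 0],
    [0, -0.6, 0, 0, -10, 0],
    [0, -0.9, 0, 0, -15, 0],
    [0, -1.2, 0, 0, -20, 0],
    [0, -1.5, 0, 0, -25, 0],
    [0, -1.8, 0, 0, -30, 0],
    [0, -1.8, 0, 0, -30, 0],
  ],
)

```text
time_s: 10.15
tool_pos: [0.5017, 0.1767, 0.2073]
tool_rot: [-90.0, 0.0, -50.8]
force: [0.3, 0.6, -2.6]
grip_width: 0.0276
```

Run:
```python
from h import *
p,d,c=snap("wrist","g1")
o=pose()[2]; print(o["tool_pos"],o["tool_rot"],o["force"],o["wrist_torque"],o["grip_width"])
I=p[:,:,::-1];cv2.imwrite("pics/g1c.png",cv2.resize(I[90:290,170:430],None,fx=3,fy=3,interpolation=cv2.INTER_CUBIC))
```

```text
[0.5018 0.1767 0.2072] [-89.9946   0.0045 -51.033 ] [ 0.4418 -0.2556 -2.8179] [ 0.006  -0.0782 -0.1141] 0.027773788322219103
```

View pics/g1c.png

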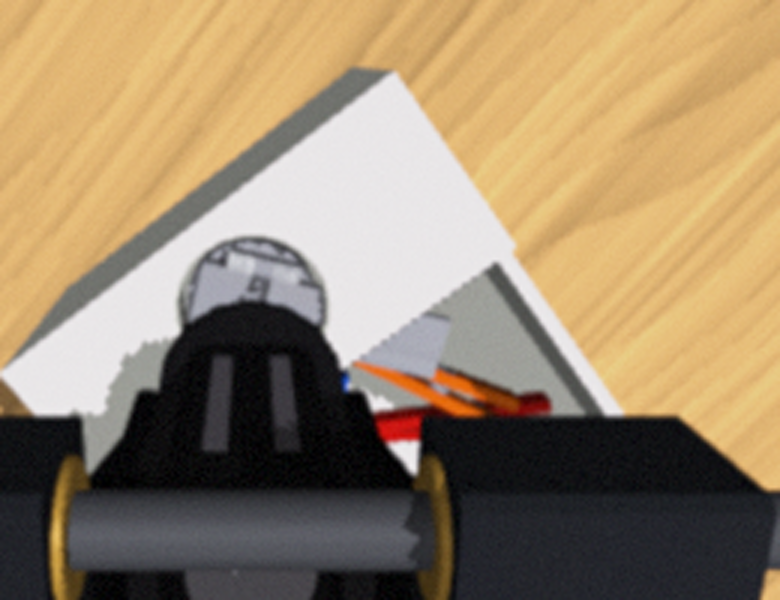

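Emit:
move_arm(
  moves=[
    [0, -0.3, 0, 0, -5, 0],
    [0, -0.6, 0, 0, -10, 0],
    [0, -0.9, 0, 0, -15, 0],
    [0, -1.2, 0, 0, -20, 0],
    [0, -1.5, 0, 0, -25, 0],
    [0, -1.8, 0, 0, -30, 0],
    [0, -1.8, 0, 0, -30, 0],
  ],
)

```text
time_s: 10.78
tool_pos: [0.5018, 0.1767, 0.209]
tool_rot: [-90.0, -0.0, -20.9]
force: [1.0, 0.5, -3.8]
grip_width: 0.0279
```

Run:
```python
from h import *
p,d,c=snap("wrist","g2")
o=pose()[2]; print(o["tool_pos"],o["tool_rot"],o["force"],o["wrist_torque"],o["grip_width"])
I=p[:,:,::-1];cv2.imwrite("pics/g2c.png",cv2.resize(I[90:290,170:430],None,fx=3,fy=3,interpolation=cv2.INTER_CUBIC))
```

```text
[0.5018 0.1767 0.2091] [-89.9856  -0.0096 -21.1334] [ 0.1924  0.9457 -4.2619] [ 0.1027 -0.2822 -0.0997] 0.027808754153537195
```

View pics/g2c.png

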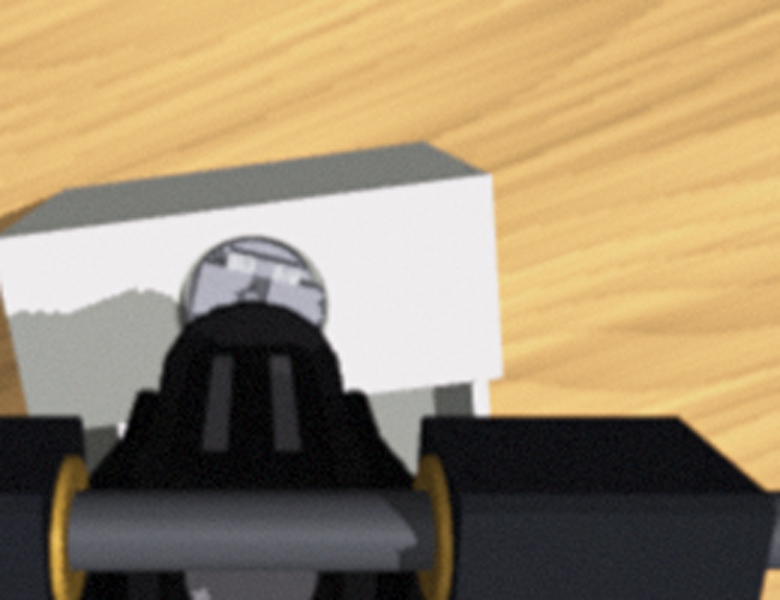

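Emit:
move_arm(
  moves=[
    [0, 0, 0, 0, -5, 0],
    [0, -0.3, 0, 0, -10, 0],
    [0, -0.6, 0, 0, -14, 0],
    [0, -0.6, 0, 0, -14, 0],
    [0, -0.6, 0, 0, -14, 0],
  ],
)

```text
time_s: 11.25
tool_pos: [0.5018, 0.1767, 0.2098]
tool_rot: [-90.0, -0.0, -7.2]
force: [1.1, 0.5, -3.7]
grip_width: 0.0276
```

Run:
```python
from h import *
o=pose()[2]; print(o["tool_pos"],o["tool_rot"],o["force"],o["wrist_torque"],o["grip_width"],o["qpos"])
```

```text
[0.5018 0.1767 0.2098] [-89.9843  -0.0146  -7.181 ] [ 1.14    0.5313 -3.6651] [ 0.1863 -0.2828 -0.0359] 0.027638562472715004 [-40.0409   4.6014  18.8151 102.4824  -1.5563  73.1467  61.9875]
```

Emit:
move_arm(
  moves=[
    [0, -4, 0, 0, 0, 0],
    [0, -10, 0, 0, 0, 0],
    [0, -30, 0, 0, 0, 0],
    [0, -60, 0, 0, 0, 0],
    [0, -80, 0, 0, 0, 0],
    [0, -80, 0, 0, 0, 0],
  ],
)

```text
time_s: 11.75
tool_pos: [0.504, 0.1772, 0.2956]
tool_rot: [-89.7, -0.4, -7.0]
force: [0.5, 0.2, -1.1]
grip_width: 0.0278
```

Run:
```python
from h import *
p,d,c=snap("wrist","k1")
o=pose()[2]; print(o["tool_pos"],o["tool_rot"],o["force"],o["wrist_torque"],o["grip_width"])
A=np.array([0.5017,0.1766]); u=np.array([np.cos(np.radians(-12.8)),np.sin(np.radians(-12.8))]); w=np.array([-u[1],u[0]])
D=np.load("pics/a_scene.npz"); 
P=[]
for v in range(165,250,1):
  for uu in range(335,400,1):
    z=float(D["d"][v,uu]); X=back(uu,v,z,D); s=(X[:2]-A)@u; q=(X[:2]-A)@w
    if 0.05<s<0.185 and abs(q)<0.06 and X[2]>0.088: P.append((s,q,X[2]))
P=np.array(P); print(len(P))
for lo in np.arange(.05,.19,.02):
    m=(P[:,0]>lo)&(P[:,0]<lo+.02); 
    if m.sum(): print(round(lo+.01,3),np.median(P[m,2]),m.sum())
I=p[:,:,::-1];cv2.imwrite("pics/k1c.png",cv2.resize(I[90:290,130:390],None,fx=3,fy=3,interpolation=cv2.INTER_CUBIC))
```

```text
[0.5031 0.1769 0.293 ] [-89.8304  -0.2655  -7.0041] [ 0.1824 -0.1506 -2.572 ] [-0.0152  0.0026 -0.0199] 0.02785574850278025
3030
0.08 0.17392047314367898 326
0.1 0.16134719964921362 537
0.12 0.14564509946480392 554
0.14 0.12974332837649655 591
0.16 0.11381009885070732 577
0.18 0.09997692166803104 445
```

View pics/k1c.png

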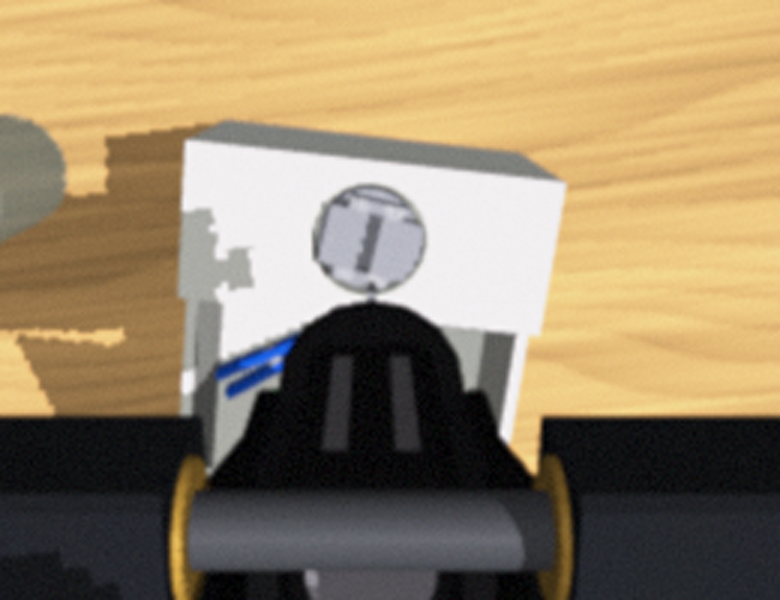

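Emit:
move_arm(
  moves=[
    [0, -29, 0, 0, 0, 0],
    [38.5, -29, -4, 0, 0, 0],
    [73.3, -29, -7.6, 0, 0, 0],
    [98, -20, -10, 0, 0, 0],
    [98, 5, -10, 0, 0, 0],
    [98, 21, -10, 0, 0, 0],
    [93.3, 28, -9.6, 0, 0, 0],
    [87.4, 38, -9, 0, 0, 0],
    [82.4, 48, -8.5, 0, 0, 0],
    [78.4, 59, -8.1, 0, 0, 0],
    [75.6, 70, -7.8, 0, 0, 0],
    [73.9, 81.5, -7.6, 0, 0, 0],
    [73.9, 81.5, -7.6, 0, 0, 0],
  ],
)

```text
time_s: 12.88
tool_pos: [0.5721, 0.1602, 0.2054]
tool_rot: [-90.1, 0.2, -6.9]
force: [-0.2, 0.5, -2.9]
grip_width: 0.0276
```

Run:
```python
from h import *
o=pose()[2]; print(o["tool_pos"],o["tool_rot"],o["force"],o["wrist_torque"],o["grip_width"])
p,d,c=snap("scene","k2")
I=p[:,:,::-1];cv2.imwrite("pics/k2c.png",cv2.resize(I[100:260,290:430],None,fx=4,fy=4,interpolation=cv2.INTER_CUBIC))
a=rect("k1",0.110,.5015,.1765,0.0265,0.1)
r=cv2.boxPoints(((265,265),(240,60),-9-86+20)); cv2.circle(a,(265,265),205,(0,255,0),1)
r=cv2.boxPoints(((265,265),(60,240),17)); cv2.polylines(a,[r.astype(int)],True,(0,0,255),1)
cv2.imwrite("pics/r7.png",a)
```

```text
[0.5721 0.1602 0.2054] [-90.0952   0.2422  -6.8935] [-0.207   0.4836 -2.9326] [0.0247 0.0902 0.0283] 0.027585219365621118
```

View pics/k2c.png

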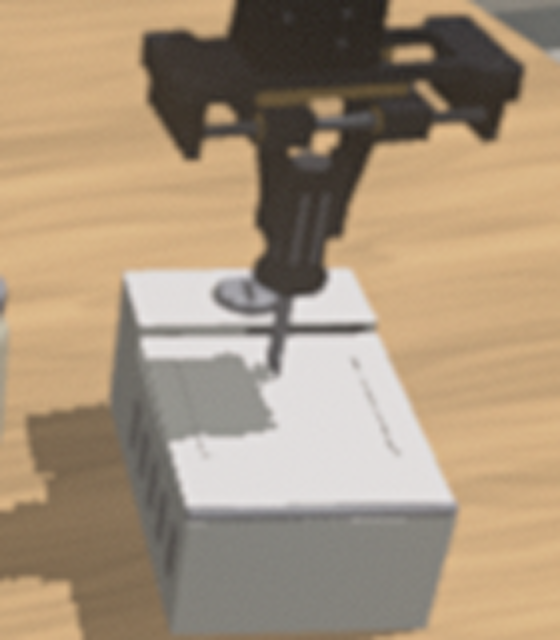

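View pics/r7.png

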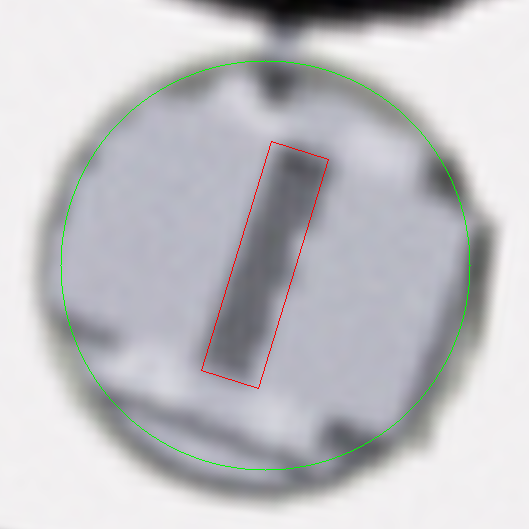

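Emit:
move_arm(
  moves=[
    [-0.5, 4, 0, 0, 0, 0],
    [-0.6, 8, 0, 0, 0, 0],
    [-0.6, 11, 0, 0, 0, 0],
    [-0.6, 13, 0, 0, 0, 0],
    [-0.6, 13, 0, 0, 0, 0],
  ],
)

```text
time_s: 13.35
tool_pos: [0.5742, 0.1604, 0.1976]
tool_rot: [-89.9, -0.1, -6.9]
force: [-3.1, 0.4, 7.8]
grip_width: 0.027
```

Run:
```python
from h import *
o=pose()[2]; print(o["tool_pos"],o["tool_rot"],o["force"],o["wrist_torque"],o["grip_width"])
```

```text
[0.5742 0.1604 0.1976] [-89.9143  -0.0864  -6.9312] [-3.1251  0.3618  7.7923] [-0.163   0.8884 -0.0103] 0.026987116023104194
```

Emit:
move_arm(
  moves=[
    [0, -25, 0, 0, 0, 0],
    [0, -65, 0, 0, 0, 0],
    [0, -85, 0, 0, 0, 0],
    [0, -85, 0, 0, 0, 0],
  ],
)

```text
time_s: 13.68
tool_pos: [0.5764, 0.1607, 0.2863]
tool_rot: [-89.7, -0.5, -6.9]
force: [1.8, -0.9, -0.6]
grip_width: 0.0278
```

Run:
```python
from h import *
p,d,c=snap("scene","k3")
o=pose()[2]; print(o["tool_pos"],o["tool_rot"],o["force"],o["wrist_torque"],o["grip_width"])
print(rel([0.5015,0.1765,0.27],yawR(-17)))
I=p[:,:,::-1];cv2.imwrite("pics/k3c.png",cv2.resize(I[70:260,290:430],None,fx=4,fy=4,interpolation=cv2.INTER_CUBIC)[:,:])
A=np.array([0.5017,0.1766]); u=np.array([np.cos(np.radians(-12.8)),np.sin(np.radians(-12.8))]); w=np.array([-u[1],u[0]])
P=[]
for v in range(165,250,1):
  for uu in range(315,410,1):
    z=float(d[v,uu]); X=back(uu,v,z,c); s=(X[:2]-A)@u; q=(X[:2]-A)@w
    if 0.0<s<0.185 and abs(q)<0.06 and .06<X[2]<.13: P.append((s,q,X[2]))
P=np.array(P)
for lo in np.arange(.01,.19,.02):
    m=(P[:,0]>lo)&(P[:,0]<lo+.02); 
    if m.sum(): print(round(lo+.01,3),np.median(P[m,2]),m.sum())
```

```text
[0.5753 0.1604 0.2832] [-89.839   -0.3075  -6.9422] [ 0.0828 -0.1173 -2.5195] [-0.0383 -0.0048  0.0102] 0.02757154549513166
[-75.266   12.8641   7.003   -0.1876  10.0582   0.2926]
0.02 0.10479922663056257 262
0.04 0.09172132228552803 401
0.06 0.09006015667857604 225
0.08 0.09022820378142979 233
0.1 0.09015739925039382 253
0.12 0.09021723836453154 252
0.14 0.09017446601272275 284
0.16 0.08989887073963672 289
0.18 0.08999207601209674 220
```

View pics/k3c.png

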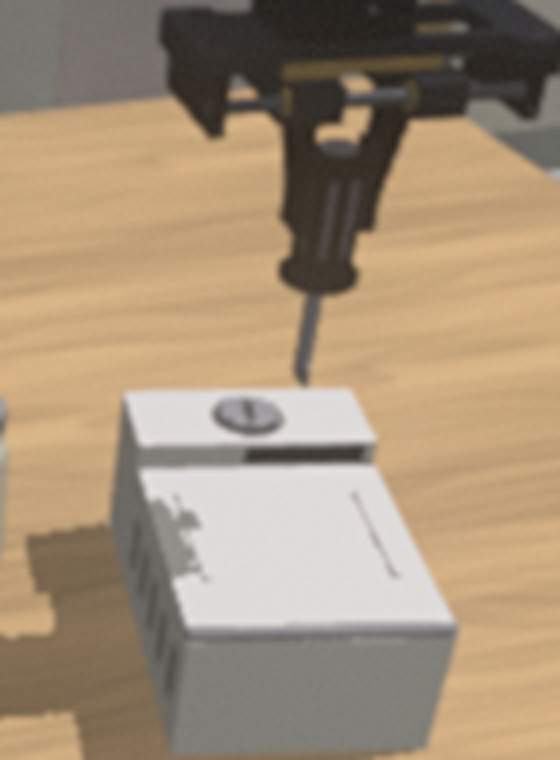

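Emit:
move_arm(
  moves=[
    [-35, 0, 3.5, 0, 5, 0],
    [-74.5, 5, 7, 0, 10, 0],
    [-74.5, 10, 7, 0, 10, 0],
    [-74.5, 12, 7, 0, 10, 0],
    [-74.5, 12, 7, 0, 10, 0],
    [-74.5, 12, 7, 0, 10, 0],
    [-74.5, 12, 7, 0, 10, 0],
  ],
)

```text
time_s: 14.32
tool_pos: [0.5015, 0.1756, 0.2682]
tool_rot: [-90.0, -0.0, -17.0]
force: [0.6, 0.1, -1.1]
grip_width: 0.0275
```

Run:
```python
from h import *
p,d,c=snap("wrist","m1")
o=pose()[2]; print(o["tool_pos"],o["tool_rot"],o["force"],o["wrist_torque"],o["grip_width"])
print(rel([0.5015,0.1765,0.212],yawR(-17)))
a=rect("m1",0.110,.5015,.1765,0.0265,0.1)
cv2.circle(a,(265,265),205,(0,255,0),1)
r=cv2.boxPoints(((265,265),(60,240),17)); cv2.polylines(a,[r.astype(int)],True,(0,0,255),1)
I=cv2.resize(p[90:290,130:390,::-1],None,fx=1.8,fy=1.8); out=np.zeros((529,529+I.shape[1],3),np.uint8); out[:,:529]=a[:529,:529] if a.shape[0]>=529 else 0; out[:I.shape[0],529:]=I
cv2.imwrite("pics/r8.png",cv2.resize(out,(800,int(800*out.shape[0]/out.shape[1]))))
```

```text
[0.5014 0.1757 0.2683] [-90.0158  -0.0317 -16.9904] [ 0.6769  0.7032 -2.6921] [-0.0025  0.0031  0.0096] 0.0277067171227587
[-0.2275 56.257   0.8319  0.0158  0.0096  0.0317]
```

View pics/r8.png

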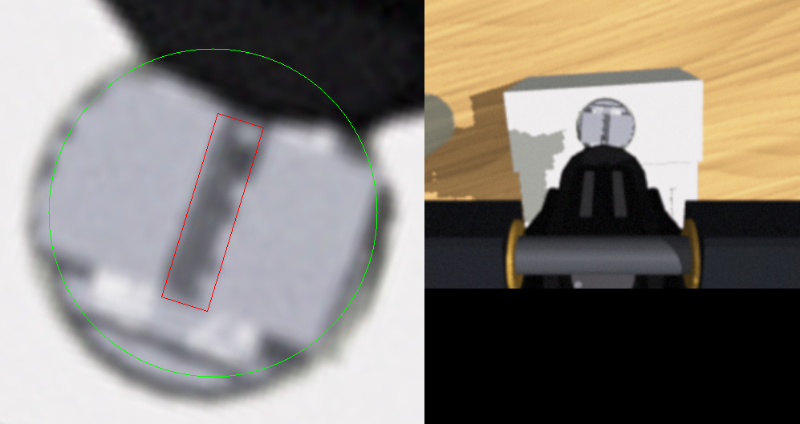

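Run:
```python
import cv2,numpy as np
A=[cv2.imread(f"pics/{f}.png")[175:320,190:320] for f in("f1","m1")]
cv2.imwrite("pics/r9.png",np.hstack([cv2.resize(a,None,fx=3,fy=3,interpolation=cv2.INTER_CUBIC) for a in A]))
g=[cv2.cvtColor(a,cv2.COLOR_BGR2GRAY).astype(np.float32) for a in A]
print(cv2.phaseCorrelate(g[0][30:80,35:95].copy(),g[1][30:80,35:95].copy()), cv2.phaseCorrelate(g[0][105:130,40:90].copy(),g[1][105:130,40:90].copy()))
```

```text
((-0.1263987349039155, 0.031875457407796404), 0.9877275133132934) ((0.20180507789744695, 0.22602457424917866), 0.6918902439117431)
```

View pics/r9.png

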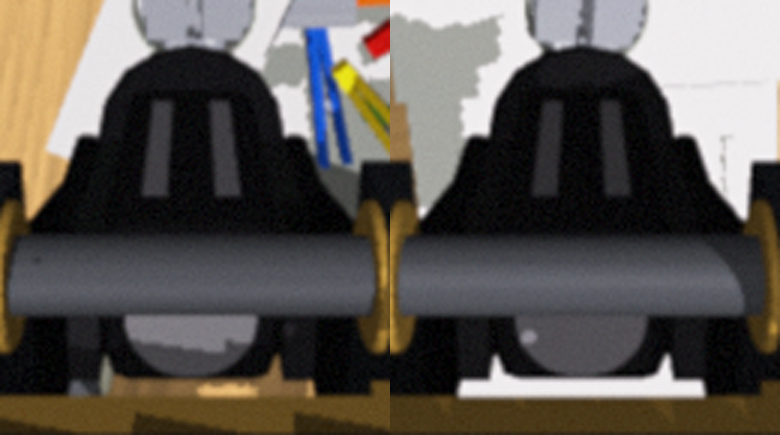

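Emit:
move_arm(
  moves=[
    [0, 25, 0.8, 0, 0, 0],
    [0, 42, 0.8, 0, 0, 0],
    [0, 47, 0.8, 0, 0, 0],
    [0, 51, 0.8, 0, 0, 0],
    [0, 55, 0.8, 0, 0, 0],
    [0, 58, 0.8, 0, 0, 0],
    [0, 59, 0.8, 0, 0, 0],
    [0, 59, 0.8, 0, 0, 0],
  ],
)

```text
time_s: 15.03
tool_pos: [0.501, 0.1771, 0.2097]
tool_rot: [-90.0, -0.0, -16.9]
force: [0.2, -0.6, -2.5]
grip_width: 0.0278
```

Run:
```python
from h import *
o=pose()[2]; print(o["tool_pos"],o["tool_rot"],o["force"],o["wrist_torque"],o["grip_width"])
```

```text
[0.501  0.1771 0.2097] [-89.9676  -0.0322 -16.9235] [ 0.1933 -0.6109 -2.4869] [-0.0187  0.0242 -0.0075] 0.027755967387682257
```

Inserted. Press down until the bit bears on the slot's floor.

Emit:
move_arm(
  moves=[
    [0.4, 1, 0.3, 0, 0, 0],
    [0.4, 2, 0.3, 0, 0, 0],
    [0.4, 3, 0.3, 0, 0, 0],
    [0.4, 3, 0.3, 0, 0, 0],
  ],
)

```text
time_s: 15.37
tool_pos: [0.5019, 0.1773, 0.2084]
tool_rot: [-89.9, -0.1, -16.9]
force: [-2.0, -1.1, 6.0]
grip_width: 0.0276
```

Run:
```python
from h import *
o=pose()[2]; print(o["tool_pos"],o["tool_rot"],o["force"],o["wrist_torque"],o["grip_width"])
```

```text
[0.5019 0.1773 0.2084] [-89.8929  -0.0888 -16.9267] [-2.0425 -1.0702  6.0364] [-0.2638  0.7019  0.0004] 0.027642531832743227
```

Emit:
move_arm(
  moves=[
    [0, 0, 0, 0, 6, 0],
    [0, 0.2, 0, 0, 12, 0],
    [0, 0.5, 0, 0, 18, 0],
    [0, 0.9, 0, 0, 24, 0],
    [0, 1.2, 0, 0, 30, 0],
    [0, 1.6, 0, 0, 36, 0],
    [0, 2, 0, 0, 42, 0],
    [0, 2.4, 0, 0, 48, 0],
    [0, 2.4, 0, 0, 48, 0],
  ],
)

```text
time_s: 16.12
tool_pos: [0.5021, 0.1771, 0.2064]
tool_rot: [-89.8, 0.0, -65.2]
force: [-2.4, -1.0, 8.7]
grip_width: 0.0277
```

Run:
```python
from h import *
o=pose()[2]; print(o["tool_pos"],o["tool_rot"],o["force"],o["wrist_torque"],o["grip_width"])
p,d,c=snap("wrist","n1")
cv2.imwrite("pics/n1c.png",cv2.resize(p[90:290,170:430,::-1],None,fx=3,fy=3,interpolation=cv2.INTER_CUBIC))
```

```text
[0.5021 0.1771 0.2064] [-89.8411   0.0064 -65.1801] [-2.444  -0.9951  8.6814] [-0.5441  0.7634  0.0679] 0.027672685578593533
```

View pics/n1c.png

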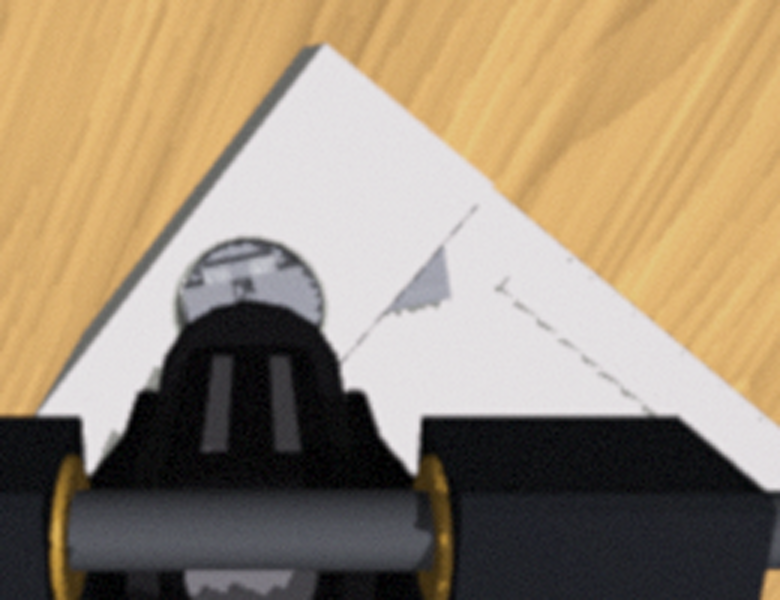

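Emit:
move_arm(
  moves=[
    [0, 0.3, 0, 0, 6, 0],
    [0, 0.6, 0, 0, 12, 0],
    [0, 1, 0, 0, 18, 0],
    [0, 1.3, 0, 0, 24, 0],
    [0, 1.7, 0, 0, 30, 0],
    [0, 2.1, 0, 0, 36, 0],
    [0, 2.4, 0, 0, 40, 0],
    [0, 2.5, 0, 0, 43, 0],
    [0, 2.5, 0, 0, 43, 0],
  ],
)

```text
time_s: 16.92
tool_pos: [0.502, 0.1771, 0.2039]
tool_rot: [-89.9, 0.1, -108.1]
force: [-2.8, -2.2, 9.5]
grip_width: 0.028
```

Run:
```python
from h import *
o=pose()[2]; print(o["tool_pos"],o["tool_rot"],o["force"],o["wrist_torque"],o["grip_width"])
p,d,c=snap("wrist","n2")
cv2.imwrite("pics/n2c.png",cv2.resize(p[90:290,170:430,::-1],None,fx=3,fy=3,interpolation=cv2.INTER_CUBIC))
```

```text
[0.502  0.1771 0.2039] [ -89.897     0.1063 -108.0559] [-2.8406 -2.158   9.4969] [-0.5826  0.7803  0.0695] 0.027964328635748735
```

View pics/n2c.png

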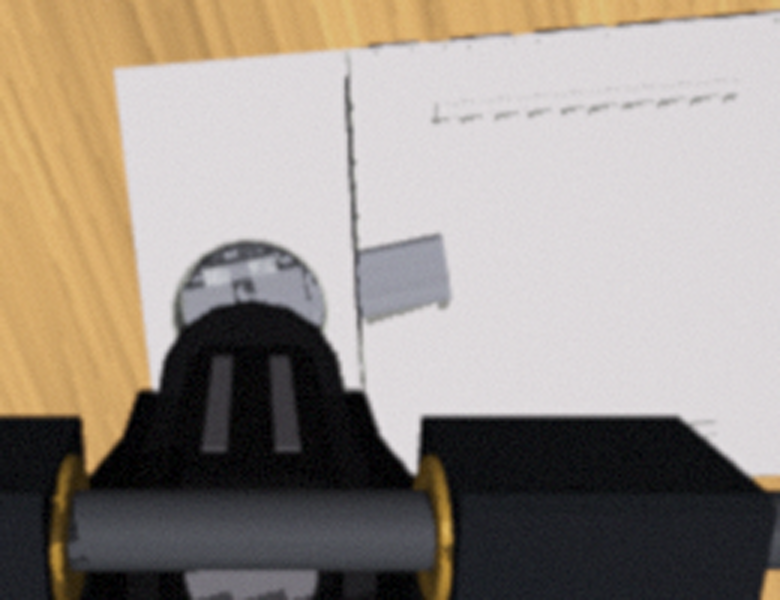

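Emit:
move_arm(
  moves=[
    [0, 0.2, 0, 0, 3, 0],
    [0, 0.4, 0, 0, 6, 0],
    [0, 0.6, 0, 0, 9, 0],
    [0, 0.6, 0, 0, 9, 0],
  ],
)

```text
time_s: 17.3
tool_pos: [0.5021, 0.1772, 0.2037]
tool_rot: [-89.9, 0.1, -117.0]
force: [-3.3, -1.9, 11.6]
grip_width: 0.0277
```

Run:
```python
from h import *
o=pose()[2]; print(o["tool_pos"],o["tool_rot"],o["force"],o["wrist_torque"],o["grip_width"])
```

```text
[0.5021 0.1772 0.2037] [ -89.9048    0.1334 -116.9977] [-3.3313 -1.9342 11.6326] [-0.653   0.9482  0.3072] 0.027727215209536173
```

Emit:
move_arm(
  moves=[
    [0, 0.2, 0, 0, 2, 0],
    [0, 0.2, 0, 0, 4, 0],
    [0, 0.2, 0, 0, 4, 0],
    [0, 0.2, 0, 0, 4, 0],
  ],
)

```text
time_s: 17.63
tool_pos: [0.5021, 0.1773, 0.2036]
tool_rot: [-89.9, 0.1, -120.8]
force: [-2.0, -2.3, 11.7]
grip_width: 0.028
```

Run:
```python
from h import *
p,d,c=snap("wrist","n3")
o=pose()[2]; print(o["tool_pos"],o["tool_rot"],o["force"],o["wrist_torque"],o["grip_width"])
cv2.imwrite("pics/n3c.png",cv2.resize(p[90:290,170:430,::-1],None,fx=3,fy=3,interpolation=cv2.INTER_CUBIC))
```

```text
[0.5021 0.1773 0.2037] [ -89.8947    0.1445 -120.8086] [-3.1149 -2.7727 11.2939] [-0.722   0.9888  0.6211] 0.027632569108427606
```

View pics/n3c.png

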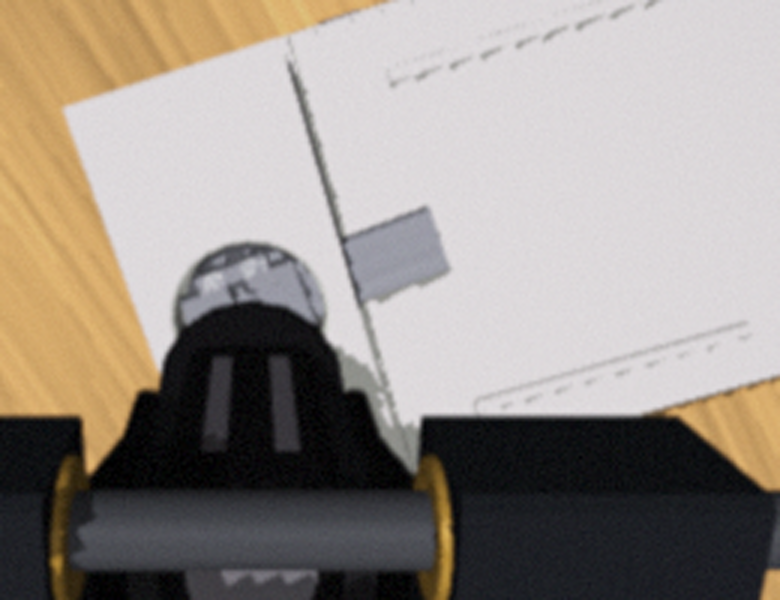

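Emit:
move_arm(
  moves=[
    [0, -0.5, 0, 0, -5, 0],
    [0, -1, 0, 0, -9, 0],
    [0, -1, 0, 0, -9, 0],
    [0, -5, 0, 0, -9, 0],
    [0, -12, 0, 0, -9, 0],
    [0, -30, 0, 0, -9, 0],
    [0, -60, 0, 0, -9, 0],
    [0, -90, 0, 0, -9, 0],
    [0, -90, 0, 0, -9, 0],
  ],
)

```text
time_s: 18.43
tool_pos: [0.5038, 0.1782, 0.2971]
tool_rot: [-89.6, 0.5, -111.9]
force: [1.0, 0.0, -0.4]
grip_width: 0.0278
```

Run:
```python
from h import *
p,d,c=snap("wrist","q1")
o=pose()[2]; print(o["tool_pos"],o["tool_rot"],o["force"],o["wrist_torque"],o["grip_width"])
a=rect("q1",0.105,.5115,.1765,0.0465,0.175)
cv2.imwrite("pics/r10.png",a)
print(rel([0.529,-.1603,.31],yawR(0)))
```

```text
[0.5029 0.1778 0.2943] [ -89.7605    0.3086 -111.9289] [-0.2619 -0.9054 -2.4589] [-0.0955  0.1213 -0.0157] 0.027475810661052
[ 303.8492  -16.719   150.556    -0.4595 -111.9291    0.0303]
```

View pics/r10.png

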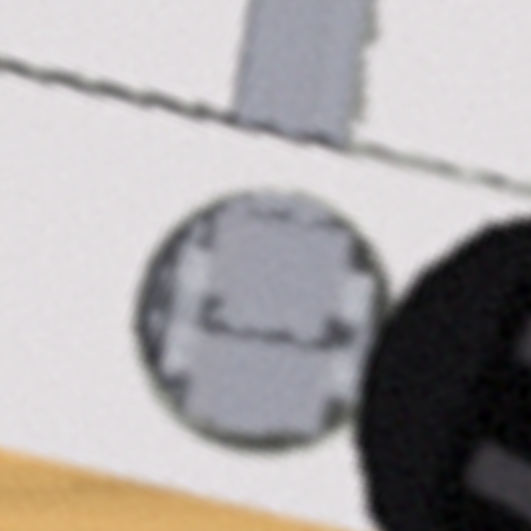

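Emit:
move_arm(
  moves=[
    [40, 0, 0, 0, 0, 0],
    [40, 0, 0, 0, 0, 0],
    [40, 0, 0, 0, 0, 0],
    [40, 0, 0, 0, 0, 0],
  ],
)

```text
time_s: 18.82
tool_pos: [0.4857, 0.1401, 0.2898]
tool_rot: [-90.1, -0.0, -111.9]
force: [-0.2, -0.6, -2.1]
grip_width: 0.0276
```

Run:
```python
from h import *
p,d,c=snap("wrist","q2")
o=pose()[2]; print(o["tool_pos"],o["tool_rot"],o["force"],o["grip_width"])
a=rect("q2",0.105,.519,.1765,0.05,0.13)
n=a.shape[0]
cx=n//2; cy=int((.519+.05-.5015)/.00013)
r=cv2.boxPoints(((cx,cy),(24/.13,6/.13),8.8)); cv2.polylines(a,[r.astype(int)],True,(0,0,255),1)
cv2.imwrite("pics/r11.png",a[:600,:])
A=np.array([0.5017,0.1766]); u=np.array([np.cos(np.radians(-12.8)),np.sin(np.radians(-12.8))])
for (du) in (-.012,.012):
    X=np.r_[A+np.array([-u[1],u[0]])*du*1.0+u*.0,.105]; X[:2]+=u*0.010
    uu,v=proj(X,c); print("head z",back(uu,v,float(d[int(round(v)),int(round(uu))]),c)[2])
```

```text
[0.4858 0.1407 0.2898] [ -90.0593   -0.0154 -111.882 ] [ 0.0386  0.1703 -2.1359] 0.02746526192045403
head z 0.10563596036591921
head z 0.10392639040589206
```

View pics/r11.png

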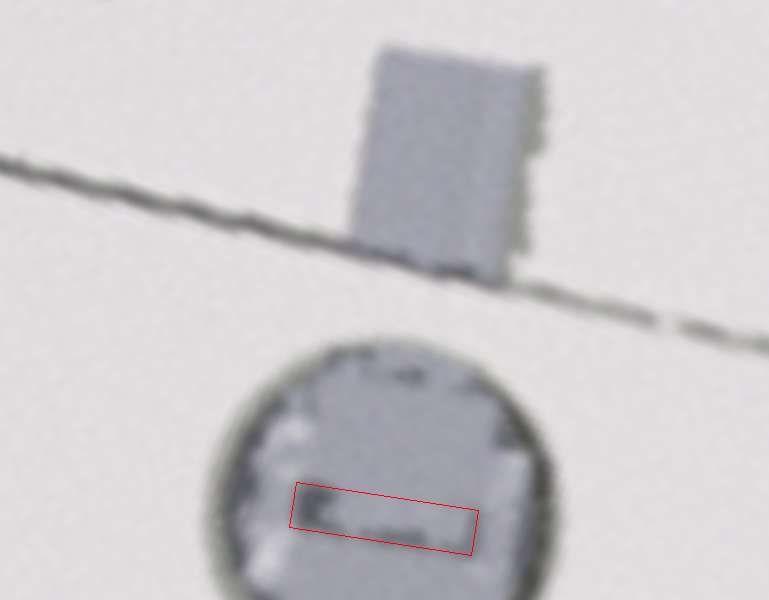

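Run:
```python
from h import *
print(rel([0.529,-.1600,.29],yawR(0)))
```

```text
[ 262.958    -0.2646  152.1249    0.0541 -111.882    -0.0478]
```

Emit:
move_arm(
  moves=[
    [30, 0, 17, 0, -7, 0],
    [60, 0, 34, 0, -14, 0],
    [90, 0, 52, 0, -21, 0],
    [110, 0, 64, 0, -28, 0],
    [130, 0, 75, 0, -35, 0],
    [150, 0, 87, 0, -42, 0],
    [170, 0, 98, 0, -49, 0],
    [190, 0, 110, 0, -56, 0],
    [210, 0, 121, 0, -63, 0],
    [225, 0, 130, 0, -70, 0],
    [240, 0, 139, 0, -77, 0],
    [255, 0, 148, 0, -84, 0],
    [263, 0, 152, 0, -91, 0],
    [263, 0, 152, 0, -98, 0],
    [263, 0, 152, 0, -105, 0],
    [263, 0, 152, 0, -111.9, 0],
    [263, 0, 152, 0, -111.9, 0],
    [263, 0, 152, 0, -111.9, 0],
  ],
)

```text
time_s: 20.37
tool_pos: [0.5294, -0.1599, 0.2901]
tool_rot: [-90.0, 0.0, -0.1]
force: [0.0, 0.4, -2.5]
grip_width: 0.0278
```

Run:
```python
from h import *
p,d,c=snap("wrist","s1")
o=pose()[2]; print(o["tool_pos"],o["tool_rot"],o["force"],o["grip_width"],o["qpos"])
a=rect("s1",0.070,.529,-.160,0.05,0.16); n=a.shape[0]//2
cv2.circle(a,(n,n),int(13/.16),(0,0,255),1)
cv2.imwrite("pics/r12.png",a)
print(rel([0.529,-.1600,.200],yawR(0)))
```

```text
[ 0.5293 -0.16    0.2902] [-90.0045   0.0328  -0.1506] [-0.3593  0.4735 -1.5273] 0.027643832554355128 [-24.9374   5.6505  42.2951  93.4298  -3.8185  82.4312 107.5739]
[-0.2892 90.1901  0.049   0.0044 -0.1506 -0.0328]
```

View pics/r12.png

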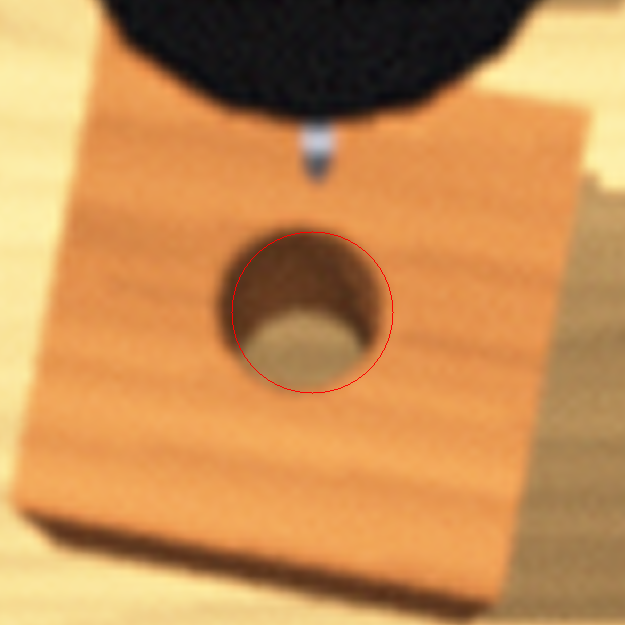

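Emit:
move_arm(
  moves=[
    [0, 30, 1.5, 0, 0, 0],
    [0, 65, 1.5, 0, 0, 0],
    [0, 95, 1.5, 0, 0, 0],
    [0, 125, 1.5, 0, 0, 0],
    [0, 150, 1.5, 0, 0, 0],
    [0, 168, 1.5, 0, 0, 0],
    [0, 175, 1.5, 0, 0, 0],
    [0, 177, 1.5, 0, 0, 0],
    [0, 177, 1.5, 0, 0, 0],
  ],
)

```text
time_s: 21.17
tool_pos: [0.5295, -0.1592, 0.1139]
tool_rot: [-90.0, -0.0, -0.1]
force: [0.2, -0.6, -2.0]
grip_width: 0.0275
```

Run:
```python
from h import *
p,d,c=snap("wrist","s2")
o=pose()[2]; print(o["tool_pos"],o["tool_rot"],o["force"],o["wrist_torque"],o["grip_width"])
cv2.imwrite("pics/s2c.png",cv2.resize(p[100:330,130:380,::-1],None,fx=2.6,fy=2.6,interpolation=cv2.INTER_CUBIC))
```

```text
[ 0.53   -0.1593  0.1146] [-90.0193  -0.0957  -0.054 ] [ 0.1737 -0.4655 -1.1645] [ 0.0299 -0.0233 -0.021 ] 0.02796437915719696
```

View pics/s2c.png

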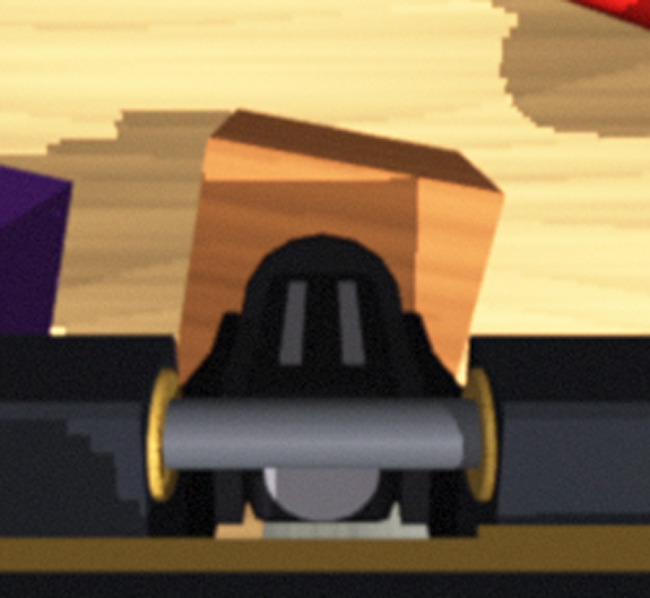

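Emit:
move_arm(
  moves=[
    [0, 1, 0, 0, 0, 0],
    [0, 1.8, 0, 0, 0, 0],
    [0, 1.8, 0, 0, 0, 0],
  ],
)

```text
time_s: 21.47
tool_pos: [0.5296, -0.1592, 0.1125]
tool_rot: [-90.0, -0.1, -0.0]
force: [-0.3, -0.1, -2.2]
grip_width: 0.0277
```

Emit:
move_arm(
  moves=[
    [0, 0, 0, 0, 0, 0],
    [0, 0, 0, 0, 0, 0],
    [0, 0, 0, 0, 0, 0],
    [0, 0, 0, 0, 0, 0],
    [0, 0, 0, 0, 0, 0],
    [0, 0, 0, 0, 0, 0],
    [0, 0, 0, 0, 0, 0],
    [0, 0, 0, 0, 0, 0],
    [0, 0, 0, 0, 0, 0],
  ],
  claw=80,
)

```text
time_s: 22.22
tool_pos: [0.5291, -0.1592, 0.1118]
tool_rot: [-90.0, -0.0, -0.0]
force: [0.1, -0.3, 0.1]
grip_width: 0.077
```

Run:
```python
from h import *
p,d,c=snap("wrist","s3")
o=pose()[2]; print(o["tool_pos"],o["tool_rot"],o["force"],o["wrist_torque"],o["grip_width"])
cv2.imwrite("pics/s3c.png",cv2.resize(p[100:330,130:380,::-1],None,fx=2.6,fy=2.6,interpolation=cv2.INTER_CUBIC))
```

```text
[ 0.5291 -0.1592  0.1118] [-89.998   -0.0021  -0.0195] [0.6453 0.1339 0.4013] [ 0.0736 -0.0574 -0.0049] 0.07804425398082225
```

View pics/s3c.png

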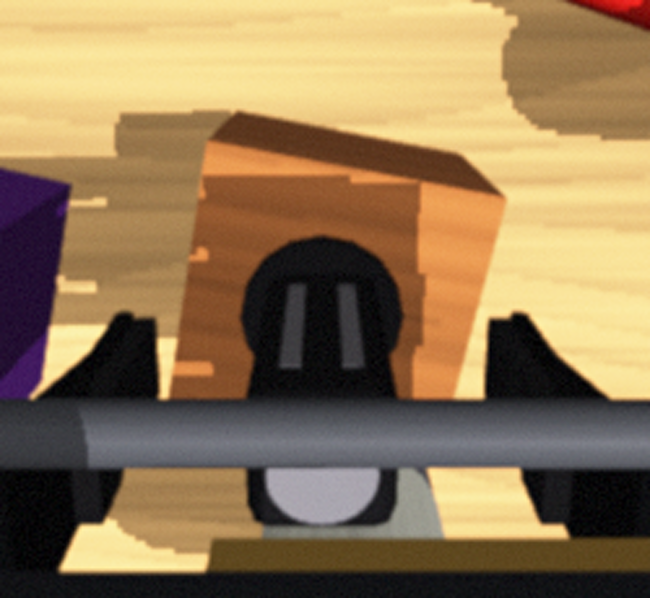

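Released and standing. Retreat straight up, then back.

Emit:
move_arm(
  moves=[
    [0, -30, 0, 0, 0, 0],
    [0, -70, 0, 0, 0, 0],
    [0, -110, 0, 0, 0, 0],
    [0, -150, 0, 0, 0, 0],
    [-30, -170, 0, 0, 0, 0],
    [-60, -170, 0, 0, 0, 0],
    [-90, -170, 0, 0, 0, 0],
    [-90, -170, 0, 0, 0, 0],
    [-90, -170, 0, 0, 0, 0],
  ],
)

```text
time_s: 23.02
tool_pos: [0.4383, -0.1593, 0.2824]
tool_rot: [-89.9, -0.2, -0.0]
force: [0.4, 0.6, 0.1]
grip_width: 0.08
```

Run:
```python
from h import *
snap("scene","z1");snap("top","z2")
o=pose()[2]; print(o["time_s"],o["tool_pos"],o["force"],o["joint_velocities"])
a=cv2.imread("pics/z1.png")
cv2.imwrite("pics/z1c.png",cv2.resize(a[130:320,70:420],None,fx=2.2,fy=2.2,interpolation=cv2.INTER_CUBIC))
```

```text
23.1167 [ 0.4396 -0.1589  0.2819] [-0.2177  0.226  -0.036 ] [-0.0433  1.8503 -0.1558 -0.6499  0.      0.0862 -0.0957]
```

View pics/z1c.png

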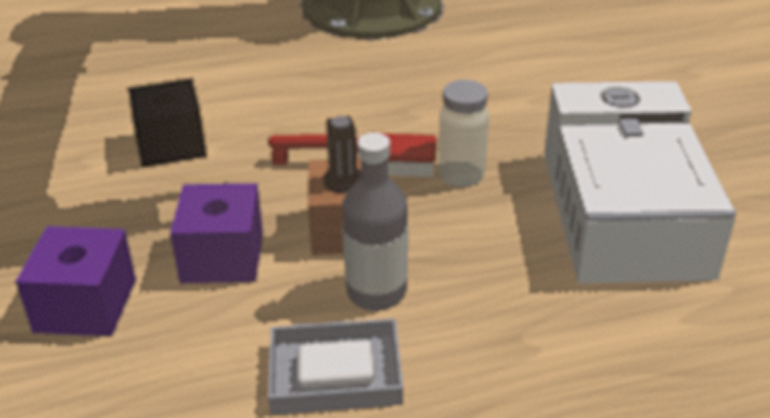

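View pics/z2.png

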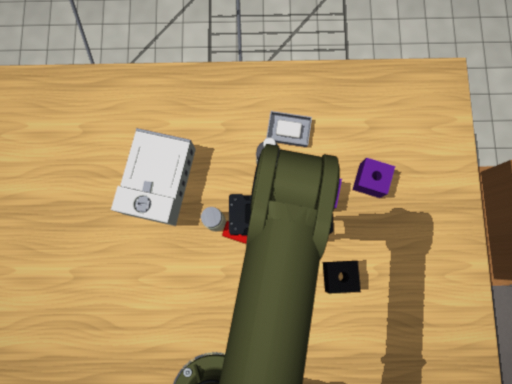

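```bash
python3 -c "
from cell import job; print(job.sign_off())"
```

```text
the job is handed in; nothing more can be done
None
```

The job is done and handed in at about 23 s of the 72 s allowed; the sign-off gives no verdict.

**What I did:**
- The tongue was sticking out into the flap's way, with the screw at roughly 1.1 rad. I took the screwdriver from the brown stand and turned the screw back to about undone.
- I pressed the flap shut with the blade's tip.
- I put the bit back in the slot and turned the screw clockwise under about 10 N until it stopped. The torque rose from about 0.07 to 0.62 N m there.
- I put the screwdriver back in the stand.

**Last checks:**
- **Flap:** it lay level at 0.090 m along its length, measured after pressing.
- **Screw:** the head was flush with the block at about 0.105 m. The slot and tongue lay at the angle expected for 1.5 rad, to within about 2°. The tongue sticks out over the flap's edge.
- **Screwdriver:** it stands upright in the stand and the gripper is clear of it.
- **Other things:** in the last pictures the jar, bottle, dish and brush look to be where they were. I compared them only by eye. The arm hid part of the brush and bottle in the top view, but both show in the scene view.

No check failed or disagreed.

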